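Extend, fit out and load the under-sink rack

TASK

Set up the white under-sink rack and then load it. Pull its sliding half out by the end bar until the red lock button springs up, and hang the grey basket by its two claws in the top pair of slots of the uprights, pressed down fully home; with the rack set up, stand every bottle upright on the pulled-out shelf and every carton upright in the basket. Leave the mug, the funnel and the red tin where they are.

Things in the scene. Friction and masses are not known exactly. Their poses are not given: they have to be found in the camera images.
- rack: white expandable rack, fixed to the worktop, place and yaw vary. Origin on the worktop under the middle of its fixed half: a shelf 62 mm high, 180 mm long in y, reaching 101 mm to either side in x. x runs from its front to its back (away from the robot), y along it, z up. Its other half slides out towards -y. Two steel slotted uprights stand at its back, x = 105 mm.
- top_slots (a point): midway between the two uprights, on their front faces, level with the lower edges of their TOP slots (225 mm up); axes as the rack's. Uprights: 45 mm to either side in y, 32 mm wide, 265 mm tall, face 4 mm thick with room behind. Slots: three each, 10 mm wide, 32 mm high, 50 mm apart.
- end_bar (a point): middle of the grey end bar of the sliding half: 14 mm thick, 196 mm long along the rack's x, level, 100 mm above the worktop and 50 mm above the sliding shelf; axes as the rack's. Pinch it from above and pull along the rack's -y. From the rack's origin it lies 135 mm in -y when pushed in, 276 mm when fully out.
- extension (a joint): how far the sliding half is out, m: 0 pushed in, end stop at 0.1415; starts between 0 and 0.04. It slides with 4 to 6 N of friction and stays where left. In the last 2 mm before the stop the lock button springs up, and then the half can no longer be pushed in.
- lock_button (a joint): red sprung lock button, 12 mm across, in the rack's front tube: about 0 while held down inside the tube, 0.008 when it has sprung up through the hole in the tube's top (58 mm above the worktop, at the -y end of the fixed half).
- shelf_mid (a point): centre of the sliding half's shelf, on its top, 50 mm above the worktop; axes as the rack's. Pulled out, the free shelf is 154 mm in x by 172 mm in y about this point, between the fixed half (12 mm higher, 90 mm to +y) and the end posts and bar (94 mm to -y). Pushed in, most of it is under the fixed half.
- basket: grey hook-on basket, 124 (x) x 138 (y) mm, 0.35 kg, standing on the worktop. Origin under its centre, z up, +x to its back with the claws. Floor 4 mm thick; front and side walls 50 mm high, 4 mm thick; back plate 82 mm high. A divider under the handle makes two compartments 116 (x) x 62 (y) mm, middles at y = +34 and -34 mm, open above.
- basket_handle (a point): in the basket's blue carrying handle, over the middle of its floor, 78 mm above its underside; axes as the basket's. The handle is 12 mm thick (y), 60 mm long (x), its top 96 mm above the underside. Pinch it across its thickness from above.
- basket_claws (a point): midway between the basket's two claws, on the back plate's outer face (x = 62, z = 60 mm), level with the undersides of their tongues. Claws: y = +45 and -45 mm, 5 mm wide, 13 mm long; lips hang 14 mm below, 5 to 7 mm off the plate; 27 mm from lip tip to tongue top. Hung: put through the slots about 16 mm high, plate on uprights, pressed down, this point is within 3 mm of top_slots.
- bottle_green_center (a point): centre of the dark green washing-up bottle, standing, 166 mm tall, 0.3 kg; may be absent. Round body 60 mm across up to 100 mm, then a tapering shoulder; on top a round red cap 30 mm across, 134 to 166 mm above the foot: grip it from above, 67 mm above this point. This point is on its axis 83 mm above its foot; z up.
- spray_pink_center (a point): centre of the pink trigger-spray bottle, standing, 166 mm tall, 0.3 kg; may be absent. Round body 60 mm across up to 100 mm, then a tapering shoulder; on top a white trigger head 26 mm wide (own y), 30 mm high, reaching 44 mm to its nozzle (own -x) and 22 mm behind: grip its 26 mm width from above on the axis, 67 mm above this point. This point is on its axis 83 mm above its foot; z up.
- bottle_white_center (a point): centre of the white cleaner bottle with a blue label, standing, 166 mm tall, 0.3 kg; may be absent. Round body 60 mm across up to 100 mm, then a tapering shoulder; on top a round blue cap 30 mm across, 134 to 166 mm above the foot: grip it from above, 67 mm above this point. This point is on its axis 83 mm above its foot; z up.
- spray_mint_center (a point): centre of the mint-green trigger-spray bottle, standing, 166 mm tall, 0.3 kg; may be absent. Round body 60 mm across up to 100 mm, then a tapering shoulder; on top a white trigger head 26 mm wide (own y), 30 mm high, reaching 44 mm to its nozzle (own -x) and 22 mm behind: grip its 26 mm width from above on the axis, 67 mm above this point. This point is on its axis 83 mm above its foot; z up.
- carton_yellow_center (a point): centre of the yellow dishwasher-tablet carton with a dark blue band, a stiff box 50 (own x) x 50 (own y) x 62 mm tall (z, up); this point 31 mm above its foot. About 0.16 kg. May be absent. Grip it from above near its top across its 50 mm width, either way.
- carton_magenta_center (a point): centre of the magenta soap carton with a white band, a stiff box 50 (own x) x 50 (own y) x 62 mm tall (z, up); this point 31 mm above its foot. About 0.16 kg. May be absent. Grip it from above near its top across its 50 mm width, either way.
- mug: bystander: blue mug, 80 mm across, 90 mm tall; origin under its centre. Leave it alone.
- funnel: bystander: white plastic funnel standing mouth down, 94 mm across, 85 mm tall; origin under its centre. Leave it alone.
- polish_tin: bystander: red tin, 66 mm across, 110 mm tall; origin under its centre. Leave it alone.
Things that resemble listed ones, but are neither listed nor needed, are in the scene too. There is more than one size of the basket; the job needs the largest.

How it is judged (in metres and radians):
On the way, in this order (a step that is already met when the one before it is completed fails the run):
1. the rack is set up: sliding half fully out with its lock button sprung up, and the basket hooked into the top slots, pressed home and let go (value of joint extension above 0.136 m and value of joint lock_button above 0.005 m and z of basket_claws in the frame of top_slots between -0.004 and 0.004 m and x of basket_claws in the frame of top_slots between -0.007 and 0.003 m and y of basket_claws in the frame of top_slots between -0.006 and 0.006 m and angle between basket_claws's own z axis and vertical below 0.1 rad and contact force between the fingers and basket below 0.05 N), for 0.3 s.
2. every bottle stands on the pulled-out shelf and every carton in the basket (x of bottle_green_center in the frame of shelf_mid between -0.075 and 0.075 m and y of bottle_green_center in the frame of shelf_mid between -0.083 and 0.09 m and z of bottle_green_center in the frame of shelf_mid between 0.076 and 0.09 m and angle between each of bottle_green_center, spray_pink_center, bottle_white_center, spray_mint_center's own z axis and vertical below 0.1 rad and x of spray_pink_center in the frame of shelf_mid between -0.075 and 0.075 m and y of spray_pink_center in the frame of shelf_mid between -0.083 and 0.09 m and z of spray_pink_center in the frame of shelf_mid between 0.076 and 0.09 m and x of bottle_white_center in the frame of shelf_mid between -0.075 and 0.075 m and y of bottle_white_center in the frame of shelf_mid between -0.083 and 0.09 m and z of bottle_white_center in the frame of shelf_mid between 0.076 and 0.09 m and x of spray_mint_center in the frame of shelf_mid between -0.075 and 0.075 m and y of spray_mint_center in the frame of shelf_mid between -0.083 and 0.09 m and z of spray_mint_center in the frame of shelf_mid between 0.076 and 0.09 m and x of carton_yellow_center in the frame of basket_handle between -0.058 and 0.058 m and y of carton_yellow_center in the frame of basket_handle between -0.067 and 0.067 m and z of carton_yellow_center in the frame of basket_handle between -0.053 and -0.032 m and angle between each of carton_yellow_center, carton_magenta_center's own z axis and vertical below 0.2 rad and x of carton_magenta_center in the frame of basket_handle between -0.058 and 0.058 m and y of carton_magenta_center in the frame of basket_handle between -0.067 and 0.067 m and z of carton_magenta_center in the frame of basket_handle between -0.053 and -0.032 m), for 0.2 s.
At the end, for the whole second after the job is handed in: Sliding half out 136 mm or more, lock button up; basket hooked in the top slots within 4 mm of home in height (7 in depth, 6 sideways), tilt under 0.1 rad; every bottle stands upright on the sliding shelf, every carton (tilt under 0.2) on the basket's floor; all at rest (all of step 2 and value of joint extension above 0.136 m and value of joint lock_button above 0.005 m and z of basket_claws in the frame of top_slots between -0.004 and 0.004 m and x of basket_claws in the frame of top_slots between -0.007 and 0.003 m and y of basket_claws in the frame of top_slots between -0.006 and 0.006 m and angle between basket_claws's own z axis and vertical below 0.1 rad and linear speed of each of bottle_green, spray_pink, bottle_white, spray_mint, carton_yellow, carton_magenta, basket below 0.02 m/s); the robot touches nothing.
It fails at once if a bystander (mug, funnel, red tin) is moved more than 30 mm or tipped (distance of any of mug, funnel, polish_tin from where it was at the start of the episode above 0.03 m or angle between any of mug, funnel, polish_tin's own z axis and vertical above 0.3 rad).
Of bottle_green, spray_pink, bottle_white, spray_mint only 2 to 4 are there at a start; the rules pass over those that are not, and their reading is None.
Of carton_yellow, carton_magenta only 1 to 2 are there at a start; the rules pass over those that are not, and their reading is None.
At some moment in a run one of carton_yellow, carton_magenta, basket may be knocked a few centimetres aside while the robot is not near it.
Once in a run the grip may slacken for a moment while it holds something.
It also fails if it takes over 210 s, if anything falls off the work surface, if the arm or the gripper's body presses on something with over 40 N, if the wrist force passes 120 N, or if a joint passes its speed limit or range.

ROBOT

A 6-joint arm with a two-finger parallel gripper is mounted at the origin on the work surface. World frame = base frame: x ahead of the robot, y to its left, z up, the work surface at z = 0. Lengths are in m, angles in degrees, forces in N, time in s.
With the tool pointing down it reaches from about 0.25 to 0.725 m from the base axis. Payload 9.7 kg.
Tool frame: the origin (TCP) lies between the finger pads; the fingertips stand 22 mm ahead of it and the grasp point (between the pads) lies 3 mm ahead of it; z points along the fingers, y is the line along which they close (so a half turn about z gives the same grasp; the last joint's range is limited). The gripper opens to 85 mm and grips with 20 to 120 N. Pads are 22 mm wide; open, the fingers measure 114 mm over their backs; the gripper's body (76 mm by 85 mm) begins 54 mm behind the grasp point. The pads swing forward as they close: fully open they stand 13 mm farther back than shut.
Start: joints at [66.005, 4.979, 10.078, 95.1, 0, 90], TCP at [0.224, 0.502, 0.253] pointing down, gripper open.
Joint ranges: [-179.16, 179.16], [-48.56, 103.87], [-65.8, 70.77], [-126.05, 130.52], [-82.76, 87.17], [-180, 180]. Speed limits (degrees/s): [127.2, 127.2, 147.25, 180, 180, 180].

INTERFACE

Orientations are given as [roll, pitch, yaw] about the fixed x, y, z axes, in that order (R = Rz(yaw) Ry(pitch) Rx(roll)).
In Python, from workcell import bot, viewer, finder gives the robot as it stands.
- The arm moves only by the tool move_arm, never from a script. Its arguments are lists of equal length, an entry for each row: "offset": the shift along the tool's x, y, z in cm, a list of three; "twist": the turn, a rotation vector about the tool's x, y, z in rad, a list of three; "grip": the opening, from 0 (shut) to 1 (fully open). In form: {"offset": [[x, y, z], ...], "twist": [[ax, ay, az], ...], "grip": [grip, ...]}. A call has 1 to 5 rows; each row shifts and turns the commanded pose from where the row before left it, along the tool's axes as they then stand; what a row does not reach is not made up. A row lasts 1/10 s, in which the tool goes at most 50 mm and 8.59 degrees, less where a joint would pass 70% of its speed; a pose out of reach is approached as far as the arm can. A call is refused whole if a number of a shift passes 5 or a number of a turn 0.15, either way. A call with a gripper value outside its range is refused whole. The fingers move at their own pace and stop on an object; "force" is the grip in N (left out, the last holds). Time passes only in rows, so rows that do not move let the fingers close. It gives the time, the measured TCP pose, the force, the opening and the grip force at its end, in the units of the state.
- bot.get_obs(): the state, without advancing time (a new reading comes with each control period).
- viewer.camera(name): name is "scene" or "top" or "wrist"; returns a dict with "color" (400x640x3 uint8, red, green, blue), "depth" (400x640 float32, m along the optical axis (not along the pixel's ray), 0 where there is no reading), "vfov" (degrees; the focal length in pixels is half the picture's height over the tangent of half this angle, whatever the lens; pixels are square), "cx", "cy" (the principal point, pixels), "position" and "attitude" of the camera in the world; the wrist camera has in their place "tool_from_camera" (4x4, takes a point from camera to tool coordinates, whose origin is the TCP and whose axes are the flange's). Camera axes: x right, y down, z forward; pixel columns grow to the right and rows downward; lengths in m; the calibration is good to about 2 mm. A picture is of the moment at which its call begins: read the wrist's pose just before it.
- bot.job_done(): hands the job in; it is judged then, once.
Trained networks look in a picture, given as the dict that the camera call returned (one of the last four; its "shot" number tells which), for a name from the list of things; names that differ only in an ending like _2 or _b are one class to them, and where a whole thing is asked for, a point or a joint stands for the part that bears it (a point fixed in the world has none). Each returns a list of dicts, best first, with "p" (0 to 1); they miss things now and then, are a little off and sometimes report something else, mostly with a low value. They report only what shows in the picture. A call takes as long as a camera call. They do not tell look-alikes from the thing itself.
- finder.boxes_of(picture, thing): "position" ([column, row] in pixels, amid what is visible of it).
- finder.pinpoint(picture, thing): "position" ([column, row] in pixels: a listed point, or the origin of a listed thing).
The state is a dict: "time": time; "q": joint angles; "qd": joint speeds; "joint_efforts": joint torques, N m; "ee_pos": TCP position; "tcp_rot": TCP orientation; "wrist_force": force on the tool from outside, world axes, zero at the start; "torque": the same for the moment, N m; "opening": finger opening in m; "grasp_force": force on a finger pad.
Only numpy, scipy, OpenCV 4.12 (cv2) and the standard library are available. Lean on these libraries where they do the work, as an engineer would, in place of code of your own. Each camera call takes 0.05 s, during which the arm holds its last target. There are 200 camera calls.

## Working session

There is one attempt and no reset: what is moved stays moved. The work goes in short steps, Python scripts to look and compute and a tool call to move; the robot and the scene stay as the last step left them, time stands still between calls to the robot, and variables do not carry over. Pictures are saved under pics/ and viewed, at most 14 in all, crops included, and the job is handed in when it is done.

Besides the shell and the picture viewer there is one more tool, called after ">>>" in YAML: its name, and indented under it one key for each argument. move_arm: Moves the arm, as the interface text tells. Its arguments: {"type":"object","properties":{"offset":{"type":"array","items":{"type":"array","items":{"type":"number"}}},"twist":{"type":"array","items":{"type":"array","items":{"type":"number"}}},"grip":{"type":"array","items":{"type":"number"}},"force":{"type":"number"}},"required":["offset","twist","grip"]}

```bash
ls; mkdir -p pics; cat > h.py <<'E'
import numpy as np, cv2
from scipy.spatial.transform import Rotation as R
from workcell import bot, viewer, finder
def pose():
    o=bot.get_obs(); T=np.eye(4); T[:3,3]=o['ee_pos']
    T[:3,:3]=R.from_euler('xyz',o['tcp_rot'],degrees=True).as_matrix(); return T
def cam(n):
    T=pose(); p=viewer.camera(n)
    if n=='wrist': p['T']=T@np.array(p['tool_from_camera'])
    else:
        C=np.eye(4); C[:3,3]=p['position']; a=np.array(p['attitude'])
        C[:3,:3]=a if a.shape==(3,3) else R.from_euler('xyz',a,degrees=True).as_matrix()
        p['T']=C
    p['f']=p['color'].shape[0]/2/np.tan(np.radians(p['vfov'])/2); return p
def save(p,name,crop=None,s=1):
    im=p['color'][...,::-1]
    if crop: im=im[crop[1]:crop[3],crop[0]:crop[2]]
    cv2.imwrite('pics/'+name,cv2.resize(im,None,fx=s,fy=s,interpolation=cv2.INTER_CUBIC))
def ray(p,uv):
    d=np.array([(uv[0]-p['cx'])/p['f'],(uv[1]-p['cy'])/p['f'],1]); return p['T'][:3,3],p['T'][:3,:3]@d
def atz(p,uv,z):
    o,d=ray(p,uv); return o+d*(z-o[2])/d[2]
def dep(p,uv):
    u,v=int(round(uv[0])),int(round(uv[1])); w=p['depth'][max(v-2,0):v+3,max(u-2,0):u+3]; w=w[w>0]
    if not len(w): return None
    o,d=ray(p,uv); return o+d*np.median(w)
def cloud(p):
    D=p['depth']; v,u=np.mgrid[:D.shape[0],:D.shape[1]]
    c=np.stack([(u-p['cx'])/p['f']*D,(v-p['cy'])/p['f']*D,D],-1)
    return c@p['T'][:3,:3].T+p['T'][:3,3]
E
cat > a.py <<'E'
from h import *
np.set_printoptions(precision=3,suppress=True)
o=bot.get_obs(); print(o['time'],o['ee_pos'],o['tcp_rot'],o['opening'])
for n in ['top','scene']:
    p=cam(n); print(n,p['position'],p['attitude'],p['vfov'],p['cx'],p['cy']); save(p,n+'0.png')
    zs={'rack':0,'top_slots':.225,'end_bar':.1,'shelf_mid':.05,'lock_button':.058,'basket':0,'basket_handle':.078,'basket_claws':.06,'bottle_green_center':.083,'spray_pink_center':.083,'bottle_white_center':.083,'spray_mint_center':.083,'carton_yellow_center':.031,'carton_magenta_center':.031,'mug':0,'funnel':0,'polish_tin':0}
    for t,z in zs.items():
        for r in finder.pinpoint(p,t)[:4]:
            if r['p']>.2: print(t,round(r['p'],2),np.round(r['position']),atz(p,r['position'],z)[:2],dep(p,r['position']))
E
python3 a.py
```

```text
pics
0.0 [0.224 0.502 0.253] [-179.922   -0.001  156.002] 0.08531171167258364
top [ 0.301 -0.069  1.41 ] [-170.01    -0.806  -91.309] 54.18146685382526 314.96225962933767 195.23933360861128
rack 0.55 [275. 182.] [0.601 0.052] [0.588 0.046 0.062]
top_slots 0.66 [266. 134.] [0.711 0.059] [0.788 0.083 0.   ]
end_bar 0.91 [315. 174.] [ 0.606 -0.095] [ 0.605 -0.095  0.104]
shelf_mid 0.64 [287. 177.] [0.607 0.003] [0.604 0.003 0.063]
shelf_mid 0.41 [314. 170.] [ 0.632 -0.092] [ 0.618 -0.091  0.106]Traceback (most recent call last):
  File "a.py", line 8, in <module>
    for r in finder.pinpoint(p,t)[:4]:
             ~~~~~~~~~~~~~~~^^^^^
ValueError: it knows: basket, basket_claws, basket_handle, bottle_green_center, bottle_white_center, carton_magenta_center, carton_yellow_center, end_bar, funnel, mug, polish_tin, rack, shelf_mid, spray_mint_cent
```

```bash
sed -i "s/'lock_button':.058,//" a.py; python3 a.py
```

```text
0.25 [0.224 0.502 0.253] [-179.964    0.     156.003] 0.08545570035439241
top [ 0.301 -0.069  1.41 ] [-170.01    -0.806  -91.309] 54.18146685382526 314.96225962933767 195.23933360861128
rack 0.7 [272. 181.] [0.606 0.062] [0.592 0.057 0.063]
rack 0.22 [203. 158.] [0.699 0.319] [0.677 0.298 0.077]
top_slots 0.75 [266. 130.] [0.721 0.059] [0.801 0.083 0.   ]
top_slots 0.34 [329. 233.] [ 0.392 -0.131] [ 0.404 -0.14   0.062]
end_bar 0.71 [315. 170.] [ 0.621 -0.094] [ 0.62  -0.094  0.104]
shelf_mid 0.58 [289. 178.] [ 0.605 -0.001] [ 0.602 -0.002  0.063]
shelf_mid 0.52 [274. 187.] [0.574 0.051] [0.572 0.05  0.062]
basket 0.92 [415. 159.] [ 0.678 -0.47 ] [ 0.673 -0.464  0.018]
basket 0.83 [394. 206.] [ 0.502 -0.382] [ 0.49  -0.363  0.086]
basket 0.72 [441. 207.] [ 0.496 -0.555] [ 0.495 -0.554  0.003]
basket_handle 0.97 [420. 158.] [ 0.662 -0.468] [ 0.681 -0.49   0.005]
basket_handle 0.92 [394. 205.] [ 0.495 -0.366] [ 0.495 -0.365  0.08 ]
basket_handle 0.67 [449. 201.] [ 0.506 -0.556] [ 0.509 -0.565  0.055]
basket_claws 0.86 [398. 187.] [ 0.563 -0.385] [ 0.574 -0.399  0.002]
basket_claws 0.73
[... 2276 characters left out ...]
 0.402 0.105]
spray_pink_center 0.72 [310. 201.] [ 0.448 -0.138] [ 0.431 -0.143  0.062]
bottle_white_center 0.95 [447. 226.] [0.444 0.284] [0.459 0.279 0.101]
bottle_white_center 0.52 [362. 272.] [0.659 0.064] [0.648 0.064 0.064]
carton_yellow_center 0.59 [387. 221.] [0.426 0.111] [0.446 0.11  0.056]
carton_magenta_center 0.88 [309. 203.] [ 0.416 -0.15 ] [ 0.437 -0.144  0.056]
carton_magenta_center 0.61 [448. 228.] [0.408 0.299] [0.462 0.283 0.096]
mug 0.58 [448. 317.] [0.69  0.314] [0.734 0.292 0.086]
funnel 0.75 [280. 170.] [ 0.26  -0.303] [ 0.293 -0.289  0.034]
funnel 0.49 [312. 200.] [ 0.373 -0.15 ] [ 0.426 -0.135  0.063]
polish_tin 0.92 [225. 275.] [ 0.717 -0.324] [ 0.739 -0.304  0.047]
```

View pics/top0.png

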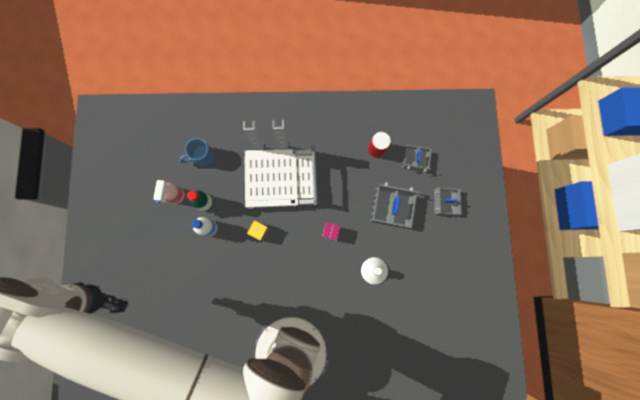

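View pics/scene0.png

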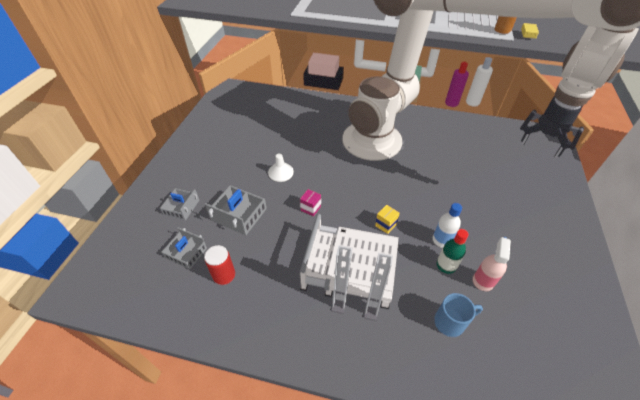

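```bash
cat > b.py <<'E'
from h import *
np.set_printoptions(precision=4,suppress=True)
p=cam('top'); c=cloud(p); save(p,'crop_b.png',(350,130,480,250),5)
x,y,z=c[...,0],c[...,1],c[...,2]
def rect(m,n):
    P=c[m][:,:2]; (ctr,sz,a)=cv2.minAreaRect((P*1000).astype(np.float32)); print(n,len(P),np.array(ctr)/1000,sz,a,np.median(z[m]))
box=lambda a,b,cc,d:(x>a)&(x<b)&(y>cc)&(y<d)
rect(box(.45,.72,-.07,.2)&(z>.055)&(z<.072),'fixedshelf')
rect(box(.45,.74,-.13,-.06)&(z>.09)&(z<.115),'bar')
rect(box(.38,.62,-.47,-.27)&(z>.03)&(z<.12),'basket')
rect(box(.38,.62,-.47,-.27)&(z>.082)&(z<.12),'handle')
rect(box(.66,.8,-.03,.15)&(z>.15),'upr')
print(bot.get_obs()['q'])
E
python3 b.py
```

```text
fixedshelf 2858 [0.5859 0.042 ] (266.1634216308594, 221.0365753173828) 0.425066202878952 0.06179791676261903
bar 231 [ 0.6101 -0.0885] (195.25772094726562, 13.94894027709961) 1.1314857006072998 0.10541379406480367
basket 545 [ 0.4991 -0.3708] (139.324951171875, 135.67550659179688) 77.78508758544922 0.051825772791701086
handle 92 [ 0.51   -0.3733] (136.75341796875, 91.60077667236328) 77.93858337402344 0.09296414434980749
upr 327 [0.7239 0.0661] (29.990680694580078, 122.53763580322266) 1.036664605140686 0.2237962031866365
[66.0033  4.9785 10.0774 95.0993 -0.0007 90.0007]
```

View pics/crop_b.png

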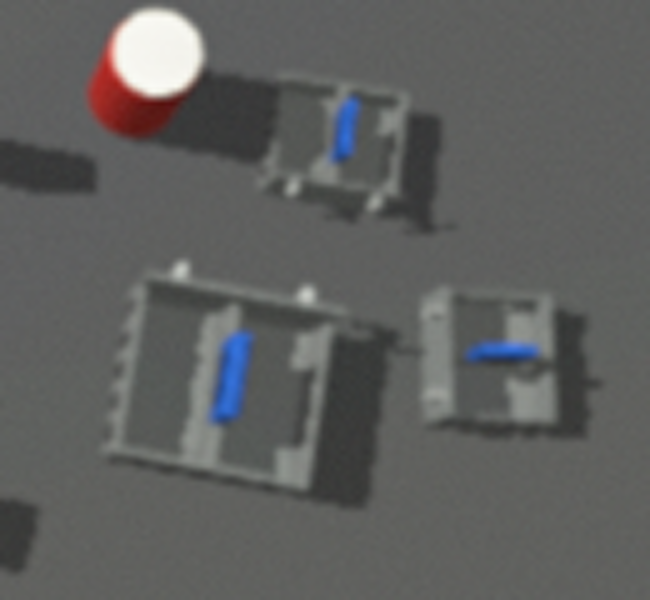

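>>> move_arm:
  offset:
    - [0,0,0]
    - [0,0,0]
    - [0,0,0]
    - [-2.5,-4,0]
    - [-2.5,-4,0]
  twist:
    - [0,0,-0.146]
    - [0,0,-0.146]
    - [0,0,-0.146]
    - [0,0,0]
    - [0,0,0]
  grip: [0.7,0.7,0.7,0.7,0.7]
  force: 60

```text
time: 2.5
ee_pos: [0.2752, 0.423, 0.2527]
tcp_rot: [-180.0, -0.0, -178.7]
wrist_force: [2.0, -0.1, 0.1]
opening: 0.06
grasp_force: 0.0
```

>>> move_arm:
  offset:
    - [-2.5,-4,0]
    - [-2.5,-4,0]
    - [-2.5,-4,0]
    - [-2.5,-4,0]
    - [-2.5,-4,0]
  twist:
    - [0,0,0]
    - [0,0,0]
    - [0,0,0]
    - [0,0,0]
    - [0,0,0]
  grip: [0.7,0.7,0.7,0.7,0.7]

```text
time: 3.0
ee_pos: [0.4046, 0.2242, 0.2535]
tcp_rot: [180.0, 0.0, -178.9]
wrist_force: [1.0, 1.6, 0.8]
opening: 0.0592
grasp_force: 0.0
```

>>> move_arm:
  offset:
    - [-2.5,-4,0]
    - [-2.5,-4,0]
    - [-2.5,-4,0]
    - [-2.5,-4,0]
    - [-2.5,-4,0]
  twist:
    - [0,0,0]
    - [0,0,0]
    - [0,0,0]
    - [0,0,0]
    - [0,0,0]
  grip: [0.7,0.7,0.7,0.7,0.7]

```text
time: 3.5
ee_pos: [0.5336, 0.0264, 0.2535]
tcp_rot: [180.0, 0.0, -178.9]
wrist_force: [1.4, 1.9, 0.3]
opening: 0.0596
grasp_force: 0.0
```

>>> move_arm:
  offset:
    - [-2.5,-4,0]
    - [-2.5,-4,0]
    - [-2.5,-4,0]
    - [0,0,0]
    - [0,0,0]
  twist:
    - [0,0,0]
    - [0,0,0]
    - [0,0,0]
    - [0,0,0]
    - [0,0,0]
  grip: [0.7,0.7,0.7,0.7,0.7]

```text
time: 4.0
ee_pos: [0.6103, -0.0912, 0.2523]
tcp_rot: [180.0, -0.1, -179.0]
wrist_force: [-0.8, 0.7, 0.0]
opening: 0.0597
grasp_force: 0.0
```

>>> move_arm:
  offset:
    - [0,0.2,4]
    - [0,0,4]
    - [0,0,4]
    - [0,0,3]
    - [0,0,0]
  twist:
    - [0,0,0]
    - [0,0,0]
    - [0,0,0]
    - [0,0,0]
    - [0,0,0]
  grip: [0.7,0.7,0.7,0.7,0.7]

```text
time: 4.5
ee_pos: [0.6074, -0.0866, 0.0994]
tcp_rot: [179.9, -0.4, -178.8]
wrist_force: [0.7, 0.8, -0.2]
opening: 0.0598
grasp_force: 0.0
```

>>> move_arm:
  offset:
    - [0,0,0]
    - [0,0,0]
    - [0,0,0]
    - [0,0,0]
    - [0,0,0]
  twist:
    - [0,0,0]
    - [0,0,0]
    - [0,0,0]
    - [0,0,0]
    - [0,0,0]
  grip: [0,0,0,0,0]
  force: 60

```text
time: 5.0
ee_pos: [0.6112, -0.0887, 0.1061]
tcp_rot: [-179.9, 0.2, -178.9]
wrist_force: [-1.4, -1.9, 6.7]
opening: 0.0117
grasp_force: 58.5
```

>>> move_arm:
  offset:
    - [0,-1,0]
    - [0,-2,0]
    - [0,-3,0]
    - [0,-2,0]
    - [0,-1,0]
  twist:
    - [0,0,0]
    - [0,0,0]
    - [0,0,0]
    - [0,0,0]
    - [0,0,0]
  grip: [0,0,0,0,0]

```text
time: 5.5
ee_pos: [0.613, -0.1788, 0.106]
tcp_rot: [179.9, 0.2, -178.9]
wrist_force: [0.3, 8.2, 7.9]
opening: 0.0122
grasp_force: 59.2
```

>>> move_arm:
  offset:
    - [0,-1,0]
    - [0,-1,0]
    - [0,-0.5,0]
    - [0,0,0]
    - [0,0,0]
  twist:
    - [0,0,0]
    - [0,0,0]
    - [0,0,0]
    - [0,0,0]
    - [0,0,0]
  grip: [0,0,0,0,0]

```text
time: 6.0
ee_pos: [0.6135, -0.2036, 0.1061]
tcp_rot: [-179.9, 0.2, -178.9]
wrist_force: [-0.7, 0.7, 6.4]
opening: 0.0122
grasp_force: 59.0
```

>>> move_arm:
  offset:
    - [0,-0.4,0]
    - [0,-0.4,0]
    - [0,-0.3,0]
    - [0,-0.2,0]
    - [0,0,0]
  twist:
    - [0,0,0]
    - [0,0,0]
    - [0,0,0]
    - [0,0,0]
    - [0,0,0]
  grip: [0,0,0,0,0]

```text
time: 6.5
ee_pos: [0.6137, -0.2154, 0.1061]
tcp_rot: [179.9, 0.2, -178.9]
wrist_force: [0.1, 6.6, 7.0]
opening: 0.0118
grasp_force: 59.3
```

>>> move_arm:
  offset:
    - [0,-0.3,0]
    - [0,-0.2,0]
    - [0,0,0]
  twist:
    - [0,0,0]
    - [0,0,0]
    - [0,0,0]
  grip: [0,0,0]

```text
time: 6.8
ee_pos: [0.6137, -0.2158, 0.106]
tcp_rot: [179.5, 0.2, -178.7]
wrist_force: [-2.1, 30.0, 12.0]
opening: 0.012
grasp_force: 60.2
```

>>> move_arm:
  offset:
    - [0,-0.3,0]
    - [0,-0.2,0]
    - [0,0,0]
  twist:
    - [0,0,0]
    - [0,0,0]
    - [0,0,0]
  grip: [0,0,0]

```text
time: 7.1
ee_pos: [0.6137, -0.2161, 0.106]
tcp_rot: [179.0, 0.2, -178.5]
wrist_force: [-4.8, 52.6, 15.8]
opening: 0.0116
grasp_force: 61.4
```

>>> move_arm:
  offset:
    - [0,0.7,0]
    - [0,0,0]
    - [0,0,-2]
    - [0,0,-5]
    - [0,0,-5]
  twist:
    - [0,0,0]
    - [0,0,0]
    - [0,0,0]
    - [0,0,0]
    - [0,0,0]
  grip: [0.7,0.7,0.7,0.7,0.7]

```text
time: 7.6
ee_pos: [0.6119, -0.2199, 0.2245]
tcp_rot: [-180.0, -0.1, -178.9]
wrist_force: [1.7, -1.2, 0.4]
opening: 0.0601
grasp_force: 0.0
```

>>> move_arm:
  offset:
    - [3.3,-3.4,-3]
    - [3.3,-3.4,-3]
    - [3.3,-3.4,0]
    - [3.3,-3.4,0]
    - [0,0,0]
  twist:
    - [0,0,0]
    - [0,0,0]
    - [0,0,0]
    - [0,0,0.115]
    - [0,0,0.115]
  grip: [0.7,0.7,0.7,0.7,0.7]

```text
time: 8.1
ee_pos: [0.4866, -0.3547, 0.2783]
tcp_rot: [-179.9, 0.1, 167.3]
wrist_force: [0.6, 0.8, -0.5]
opening: 0.0602
grasp_force: 0.0
```

```bash
cat > c.py <<'E'
from h import *
np.set_printoptions(precision=4,suppress=True)
print(bot.get_obs()['ee_pos'],bot.get_obs()['tcp_rot'])
p=cam('wrist'); save(p,'w1.png'); print(p['tool_from_camera'])
for t,zz in [('basket_handle',.078),('basket_claws',.06),('basket',0)]:
    for r in finder.pinpoint(p,t)[:2]: print(t,r['p'],r['position'],atz(p,r['position'],zz))
c=cloud(p); x,y,z=c[...,0],c[...,1],c[...,2]; rgb=p['color'].astype(int)
blue=(rgb[...,2]>rgb[...,0]+60)&(p['depth']>0)&(np.hypot(x-.5,y+.37)<.06)&(z>.085)
def rect(m,n):
    P=c[m][:,:2]; (ctr,sz,a)=cv2.minAreaRect((P*1000).astype(np.float32)); print(n,len(P),np.array(ctr)/1000,sz,a,np.median(z[m]))
rect(blue,'handle')
rect((np.hypot(x-.5,y+.37)<.11)&(z>.04)&(z<.07),'rim')
t=cam('top'); save(t,'t2.png',(230,110,350,230),5)
c=cloud(t); x,y,z=c[...,0],c[...,1],c[...,2]
rect((abs(x-.61)<.13)&(abs(y+.21)<.03)&(z>.09)&(z<.12),'bar')
rect((abs(x-.72)<.05)&(abs(y-.06)<.1)&(z>.2),'upr')
m=(abs(x-.61)<.1)&(abs(y-.06)<.1)&(abs(z-.062)<.006); P=c[m]; print('shelf',P.min(0),P.max(0))
E
python3 c.py
```

```text
[ 0.4866 -0.3547  0.2783] [-179.8622    0.0775  167.3237]
[[-0.001  -0.9628 -0.2701  0.0676]
 [ 1.     -0.0009 -0.0004 -0.0004]
 [ 0.0002 -0.2701  0.9628 -0.12  ]
 [ 0.      0.      0.      1.    ]]
basket_handle 0.81 [265.2, 337.2] [ 0.6553 -0.4648  0.078 ]
basket_handle 0.79 [149.1, 237.2] [ 0.5024 -0.5544  0.078 ]
basket_claws 0.93 [310.0, 242.7] [ 0.5546 -0.3859  0.06  ]
basket_claws 0.72 [187.3, 228.0] [ 0.506  -0.5194  0.06  ]
basket 0.89 [169.6, 225.8] [ 0.5129 -0.5736  0.    ]
basket 0.72 [308.3, 176.2] [ 0.4881 -0.3749  0.    ]
handle 681 [ 0.4916 -0.3731] (11.711831092834473, 58.7119255065918) 77.68543243408203 0.09494925709658208
rim 2830 [ 0.4984 -0.3749] (138.4078369140625, 137.28692626953125) 77.74192810058594 0.04938131460429793
bar 230 [ 0.6124 -0.2123] (196.92523193359375, 14.350914001464844) 1.3696200847625732 0.10535783395300935
upr 225 [0.7244 0.0659] (28.296384811401367, 122.03004455566406) 1.4145840406417847 0.24270853106407686
shelf [ 0.51   -0.0396  0.056 ] [0.7096 0.1528 0.068 ]
```

View pics/t2.png

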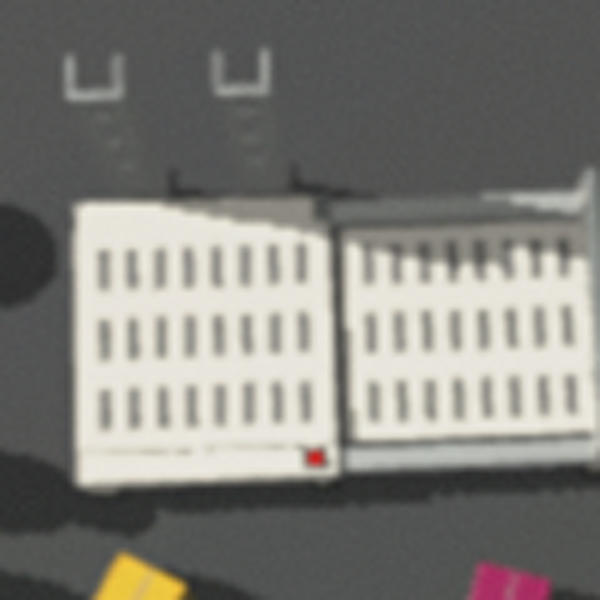

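View pics/w1.png

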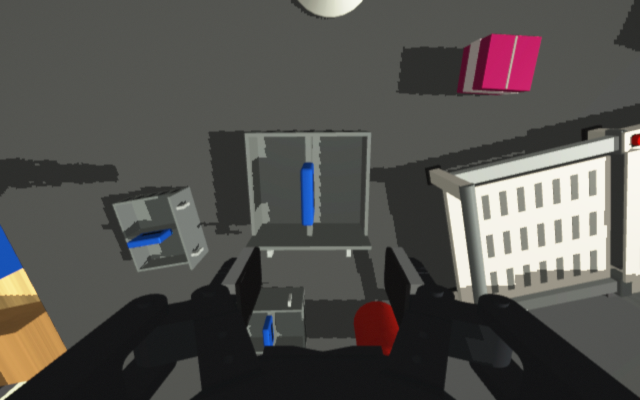

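>>> move_arm:
  offset:
    - [-0.9,-1.7,3]
    - [0,0,4]
    - [0,0,4]
    - [0,0,4]
    - [0,0,3]
  twist:
    - [0,0,0]
    - [0,0,0]
    - [0,0,0]
    - [0,0,0]
    - [0,0,0]
  grip: [0.7,0.7,0.7,0.7,0.7]

```text
time: 8.85
ee_pos: [0.4955, -0.3674, 0.0939]
tcp_rot: [180.0, -0.1, 168.2]
wrist_force: [0.1, -0.5, 0.1]
opening: 0.0598
grasp_force: 0.0
```

>>> move_arm:
  offset:
    - [0,0,1.6]
    - [0,0,0]
    - [0,0,0]
    - [0,0,0]
    - [0,0,0]
  twist:
    - [0,0,0]
    - [0,0,0]
    - [0,0,0]
    - [0,0,0]
    - [0,0,0]
  grip: [0.7,0.7,0,0,0]
  force: 90

```text
time: 9.35
ee_pos: [0.4962, -0.3693, 0.0824]
tcp_rot: [-179.9, 0.1, 168.0]
wrist_force: [-0.4, -5.2, 3.2]
opening: 0.0167
grasp_force: 2.4
```

>>> move_arm:
  offset:
    - [0,0,0]
    - [0,0,0]
    - [0,0,-1]
    - [0,0,-2]
    - [0,0,-3]
  twist:
    - [0,0,0]
    - [0,0,0]
    - [0,0,0]
    - [0,0,0]
    - [0,0,0]
  grip: [0,0,0,0,0]

```text
time: 9.85
ee_pos: [0.4945, -0.3679, 0.1399]
tcp_rot: [179.9, -0.2, 167.9]
wrist_force: [0.1, -0.9, -4.1]
opening: 0.0111
grasp_force: 87.7
```

>>> move_arm:
  offset:
    - [0,0,-4]
    - [0,0,-4]
    - [0,0,-4]
    - [0,0,-1.5]
    - [0,0,0]
  twist:
    - [0,0,0]
    - [0,0,0]
    - [0,0,0]
    - [0,0,-0.116]
    - [0,0,-0.116]
  grip: [0,0,0,0,0]

```text
time: 10.35
ee_pos: [0.4959, -0.3689, 0.2795]
tcp_rot: [-179.9, 0.2, -178.5]
wrist_force: [0.4, 1.2, -3.5]
opening: 0.0105
grasp_force: 87.9
```

>>> move_arm:
  offset:
    - [-1.2,3,0]
    - [-1.2,4.3,0]
    - [-1.2,4.3,0]
    - [-1.2,4.3,0]
    - [-1.2,4.3,0]
  twist:
    - [0,0,0]
    - [0,0,0]
    - [0,0,0]
    - [0,0,0]
    - [0,0,0]
  grip: [0,0,0,0,0]

```text
time: 10.85
ee_pos: [0.551, -0.1636, 0.2761]
tcp_rot: [180.0, -0.0, -178.8]
wrist_force: [1.5, -0.4, -3.1]
opening: 0.011
grasp_force: 88.3
```

>>> move_arm:
  offset:
    - [-1.2,4.3,0]
    - [-1.2,4.3,0]
    - [-1.2,4.3,0]
    - [-1.2,4.3,0]
    - [-1.2,3.5,0]
  twist:
    - [0,0,0]
    - [0,0,0]
    - [0,0,0]
    - [0,0,0]
    - [0,0,0]
  grip: [0,0,0,0,0]

```text
time: 11.35
ee_pos: [0.6065, 0.0452, 0.2761]
tcp_rot: [180.0, -0.0, -178.7]
wrist_force: [0.5, -0.3, -3.8]
opening: 0.0108
grasp_force: 88.4
```

>>> move_arm:
  offset:
    - [0,1,0]
    - [0,0,0]
    - [0,0,0]
  twist:
    - [0,0,0]
    - [0,0,0]
    - [0,0,0]
  grip: [0,0,0]

```text
time: 11.65
ee_pos: [0.6062, 0.052, 0.2759]
tcp_rot: [-180.0, -0.0, -178.8]
wrist_force: [0.2, -0.8, -3.7]
opening: 0.0111
grasp_force: 88.6
```

```bash
cat > d.py <<'E'
from h import *
import sys
np.set_printoptions(precision=4,suppress=True)
o=bot.get_obs(); print(o['time'],o['ee_pos'],o['tcp_rot'],o['opening'])
p=cam('wrist'); save(p,sys.argv[1])
c=cloud(p); T=pose(); np.save('cw.npy',c)
for t in ['top_slots','basket_claws','basket_handle']:
    for r in finder.pinpoint(p,t)[:2]: print(t,r['p'],r['position'],dep(p,r['position']))
x,y,z=c[...,0],c[...,1],c[...,2]
u=(x>.69)&(x<.74)&(abs(y-.06)<.1)&(z>.2)&(z<.275)
P=c[u]; print('upr',len(P),P.min(0),P.max(0),'front x pct',np.percentile(P[:,0],[2,10,50,90]),'z pct',np.percentile(P[:,2],[1,50,99]))
E
python3 d.py w2.png
```

```text
11.65 [0.6062 0.052  0.2759] [-179.9739   -0.0279 -178.7848] 0.011059028972845745
basket_claws 0.91 [319.8, 355.1] [0.5963 0.0506 0.3303]
basket_handle 0.91 [320.5, 270.8] [0.5946 0.0504 0.2886]
basket_handle 0.65 [321.7, 215.8] [0.5738 0.0505 0.285 ]Traceback (most recent call last):
  File "d.py", line 11, in <module>
    P=c[u]; print('upr',len(P),P.min(0),P.max(0),'front x pct',np.percentile(P[:,0],[2,10,50,90]),'z pct',np.percentile(P[:,2],[1,50,99]))
                               ~~~~~^^^
    return umr_minimum(a, axis, None, out, keepdims, initial, where)
ValueError: zero-size array to reduction operation minimum which has no identity
```

View pics/w2.png

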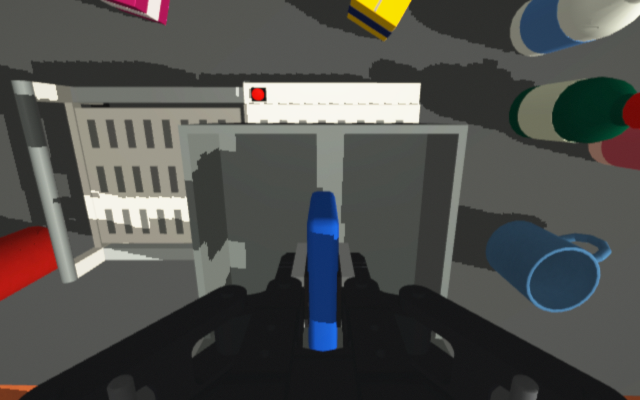

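```bash
cat > e.py <<'E'
from h import *
np.set_printoptions(precision=4,suppress=True)
def rect(P,n):
    (ctr,sz,a)=cv2.minAreaRect((P[:,:2]*1000).astype(np.float32)); print(n,len(P),np.array(ctr)/1000,np.array(sz),a,'z',np.percentile(P[:,2],[2,50,98]))
c=np.load('cw.npy'); x,y,z=c[...,0],c[...,1],c[...,2]
m=(abs(y-.052)<.085)&(x<.6)&(x>.5)&(z>.22)&(z<.27)&(abs(y-.052)>.02); 
P=c[m]; rect(P,'wristrim')
for lo,hi in [(.53,.55),(.55,.57),(.57,.59)]:
    for s in (-1,1):
        k=(P[:,0]>lo)&(P[:,0]<hi)&(s*(P[:,1]-.052)>.055)
        print(lo,s,k.sum(),np.percentile(P[k][:,2],[5,50,95]) if k.sum() else '')
for n in ['top','scene']:
    p=cam(n); c=cloud(p); x,y,z=c[...,0],c[...,1],c[...,2]
    save(p,'f_'+n+'.png',(230,110,330,200) if n=='top' else (290,170,440,330),5 if n=='top' else 3.7)
    u=(x>.695)&(x<.75)&(abs(y-.066)<.08)&(z>.15); rect(c[u],n+' upr')
    if n=='scene':
        for s in(-1,1):
            k=u&(s*(y-.066)>0)&(z>.15); rect(c[k],'upr%d'%s)
    b=(x>.52)&(x<.685)&(abs(y-.055)<.09)&(z>.215)&(z<.265); rect(c[b],n+' basket rim')
    b=(x>.655)&(x<.69)&(abs(y-.055)<.09)&(z>.22); rect(c[b],n+' back plate')
print(bot.get_obs()['ee_pos'])
E
python3 e.py
```

```text
wristrim 7008 [0.5712 0.0507] [ 60.0905 138.9968] 1.1482125520706177 z [0.2208 0.2417 0.2438]
0.53 -1 462 [0.2232 0.2424 0.2437]
0.53 1 532 [0.2227 0.2423 0.2437]
0.55 -1 985 [0.2224 0.238  0.2434]
0.55 1 984 [0.222  0.2377 0.2435]
0.57 -1 900 [0.2218 0.2378 0.2433]
0.57 1 880 [0.2221 0.238  0.2433]
top upr 132 [0.7245 0.0211] [26.9909 32.4394] 1.7993078231811523 z [0.1555 0.2216 0.267 ]
top basket rim 150 [0.6117 0.0006] [136.6558  39.5795] 6.150618076324463 z [0.218  0.2423 0.2606]
top back plate 95 [0.6671 0.0372] [ 23.8418 102.4072] 1.3345823287963867 z [0.2236 0.2572 0.6933]
scene upr 780 [0.7226 0.0633] [ 29.1602 121.8403] 1.1784800291061401 z [0.1536 0.2199 0.267 ]
upr-1 380 [0.7235 0.0184] [29.1609 32.008 ] 1.1175527572631836 z [0.1541 0.2194 0.267 ]
upr1 400 [0.7217 0.1082] [28.8332 31.9858] 1.3692971467971802 z [0.1531 0.2202 0.267 ]
scene basket rim 986 [0.6101 0.0514] [136.8393 138.0829] 1.1170660257339478 z [0.2161 0.2422 0.264 ]
scene back plate 2728 [0.6664 0.0526] [ 24.2595 137.7733] 1.1132200956344604 z [0.2247 0.5443 0.7059]
[0.6065 0.0518 0.276 ]
```

```bash
cd pics; python3 -c "
import cv2,numpy as np
a=cv2.imread('f_top.png');b=cv2.imread('f_scene.png');print(a.shape,b.shape)
a=cv2.resize(a,(400,360)); b=cv2.resize(b,(400,427)); o=np.zeros((430,800,3),np.uint8); o[:360,:400]=a;o[:427,400:]=b; cv2.imwrite('f.png',o)"
```

```text
(450, 500, 3) (592, 555, 3)
```

View pics/f.png

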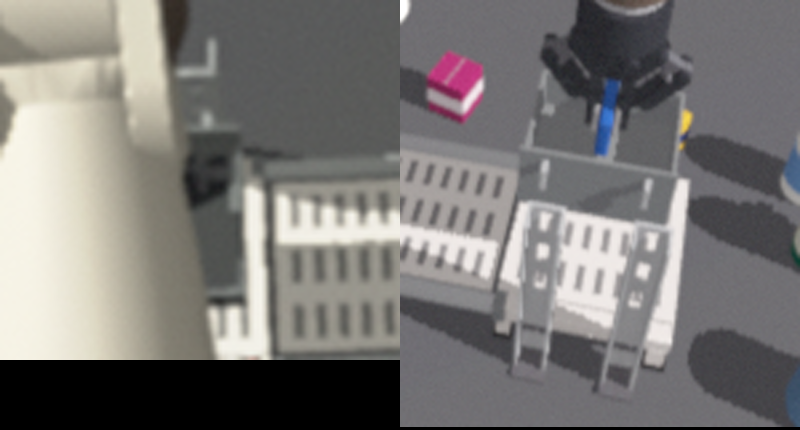

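>>> move_arm:
  offset:
    - [0,1,0.6]
    - [0,0,0.55]
    - [0,0,0]
    - [0,0,0]
  twist:
    - [0,0,0]
    - [0,0,0]
    - [0,0,0]
    - [0,0,0]
  grip: [0,0,0,0]

```text
time: 12.35
ee_pos: [0.6062, 0.0629, 0.2639]
tcp_rot: [-180.0, -0.0, -178.8]
wrist_force: [0.5, 0.7, -3.2]
opening: 0.0109
grasp_force: 88.6
```

```bash
cat > g.py <<'E'
from h import *
np.set_printoptions(precision=4,suppress=True)
def rect(P,n):
    (ctr,sz,a)=cv2.minAreaRect((P[:,:2]*1000).astype(np.float32)); print(n,len(P),np.array(ctr)/1000,np.array(sz),a,'z',np.percentile(P[:,2],[2,50,98]))
p=cam('scene'); c=cloud(p); x,y,z=c[...,0],c[...,1],c[...,2]
save(p,'g.png',(310,200,420,290),7)
u=(x>.695)&(x<.75)&(abs(y-.066)<.08)&(z>.15); rect(c[u],'upr')
b=(x>.52)&(x<.685)&(abs(y-.055)<.09)&(z>.21)&(z<.25); rect(c[b],'rim')
b=b&(x<.64); rect(c[b],'rim front')
f=u&(x<.712)&(z<.25);print(np.median(c[f],0))
print(bot.get_obs()['ee_pos'],bot.get_obs()['tcp_rot'])
E
python3 g.py
```

```text
upr 783 [0.7227 0.0631] [ 30.0721 121.8953] 0.9599785208702087 z [0.1533 0.2193 0.2667]
rim 767 [0.6092 0.0628] [138.3864 138.1751] 1.6198158264160156 z [0.2113 0.2313 0.2493]
rim front 225 [0.5877 0.0622] [ 95.4936 137.9383] 1.4086551666259766 z [0.2114 0.2312 0.2489]
[0.7115 0.1097 0.2074]
[0.6063 0.0628 0.2642] [-179.9959   -0.0121 -178.7753]
```

View pics/g.png

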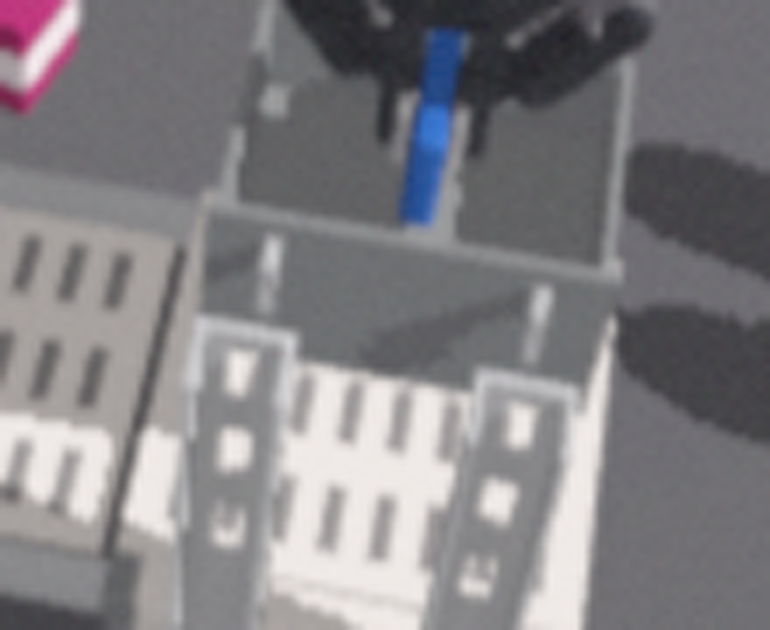

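>>> move_arm:
  offset:
    - [-1,-0.15,0]
    - [-1,0,0]
    - [-0.7,0,0]
    - [0,0,0]
  twist:
    - [0,0,0]
    - [0,0,0]
    - [0,0,0]
    - [0,0,0]
  grip: [0,0,0,0]

```text
time: 12.8
ee_pos: [0.634, 0.0618, 0.2639]
tcp_rot: [-180.0, -0.0, -178.8]
wrist_force: [-0.3, 0.1, -3.8]
opening: 0.0107
grasp_force: 88.5
```

>>> move_arm:
  offset:
    - [-0.4,0,0]
    - [-0.3,0,0]
    - [0,0,0]
  twist:
    - [0,0,0]
    - [0,0,0]
    - [0,0,0]
  grip: [0,0,0]

```text
time: 13.1
ee_pos: [0.6406, 0.0619, 0.2642]
tcp_rot: [-180.0, -0.0, -178.8]
wrist_force: [-0.3, -0.3, -3.7]
opening: 0.0108
grasp_force: 88.6
```

>>> move_arm:
  offset:
    - [-0.3,0,0]
    - [-0.2,0,0]
    - [0,0,0]
  twist:
    - [0,0,0]
    - [0,0,0]
    - [0,0,0]
  grip: [0,0,0]

```text
time: 13.4
ee_pos: [0.6456, 0.0621, 0.2642]
tcp_rot: [180.0, -0.0, -178.8]
wrist_force: [-0.7, -0.1, -3.1]
opening: 0.0111
grasp_force: 88.6
```

>>> move_arm:
  offset:
    - [-0.2,0,0]
    - [0,0,0]
  twist:
    - [0,0,0]
    - [0,0,0]
  grip: [0,0]

```text
time: 13.6
ee_pos: [0.6475, 0.0621, 0.2642]
tcp_rot: [-180.0, 0.0, -178.8]
wrist_force: [-0.3, -0.1, -2.9]
opening: 0.0108
grasp_force: 88.6
```

>>> move_arm:
  offset:
    - [-0.2,0,0]
    - [0,0,0]
  twist:
    - [0,0,0]
    - [0,0,0]
  grip: [0,0]

```text
time: 13.8
ee_pos: [0.6496, 0.0622, 0.2642]
tcp_rot: [180.0, 0.0, -178.8]
wrist_force: [0.2, -1.1, -3.8]
opening: 0.0109
grasp_force: 88.6
```

```bash
sed -i "s/'g.png'/'g2.png'/; s/x<.685/x<.705/" g.py; python3 g.py
```

```text
upr 5151 [0.716  0.0635] [ 43.4133 137.8787] 0.9620847105979919 z [0.1689 0.5511 0.6964]
rim 225 [0.6328 0.0615] [ 98.0358 138.3083] 0.8114700317382812 z [0.2114 0.2317 0.2479]
rim front 123 [0.6115 0.0611] [ 55.3344 138.1855] 0.674888551235199 z [0.2112 0.2305 0.2344]
[0.7081 0.0699 0.2143]
[0.6495 0.0621 0.2642] [-179.9978   -0.0033 -178.7867]
```

View pics/g2.png

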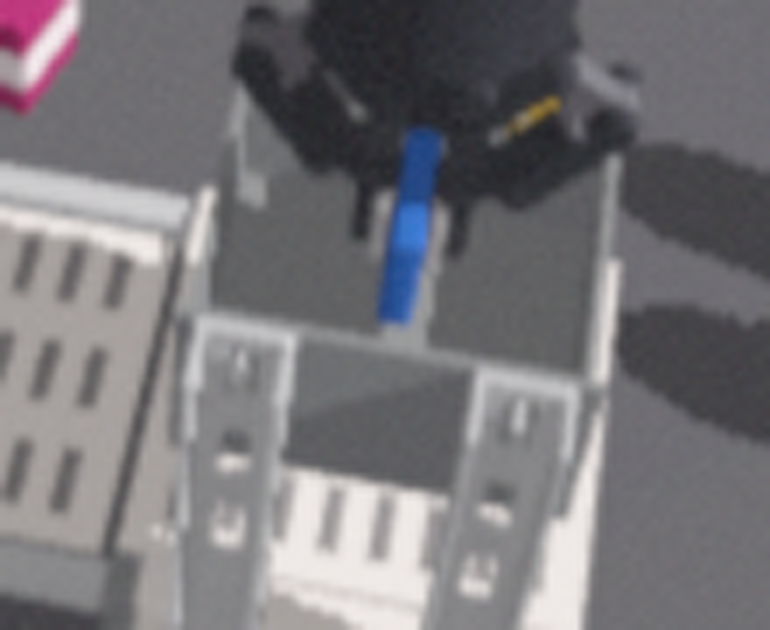

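>>> move_arm:
  offset:
    - [-0.1,0,0]
    - [-0.1,0,0]
    - [0,0,0]
  twist:
    - [0,0,0]
    - [0,0,0]
    - [0,0,0]
  grip: [0,0,0]

```text
time: 14.15
ee_pos: [0.6507, 0.0622, 0.2644]
tcp_rot: [180.0, -0.1, -178.8]
wrist_force: [-6.3, 0.7, -1.9]
opening: 0.0113
grasp_force: 88.9
```

>>> move_arm:
  offset:
    - [-0.15,0,0]
    - [0,0,0]
  twist:
    - [0,0,0]
    - [0,0,0]
  grip: [0,0]

```text
time: 14.35
ee_pos: [0.6507, 0.0622, 0.2645]
tcp_rot: [180.0, -0.3, -178.8]
wrist_force: [-14.1, -0.3, 0.4]
opening: 0.0109
grasp_force: 89.2
```

>>> move_arm:
  offset:
    - [0.15,0,0.3]
    - [0,0,0.4]
    - [0,0,0.4]
    - [0,0,0.3]
    - [0,0,0]
  twist:
    - [0,0,0]
    - [0,0,0]
    - [0,0,0]
    - [0,0,0]
    - [0,0,0]
  grip: [0,0,0,0,0]

```text
time: 14.85
ee_pos: [0.6507, 0.0622, 0.2502]
tcp_rot: [-180.0, -0.1, -178.8]
wrist_force: [-4.5, -0.6, -2.4]
opening: 0.0106
grasp_force: 89.1
```

>>> move_arm:
  offset:
    - [0,0,0.2]
    - [0,0,0.1]
    - [0,0,0]
  twist:
    - [0,0,0]
    - [0,0,0]
    - [0,0,0]
  grip: [0,0,0]

```text
time: 15.15
ee_pos: [0.6506, 0.0622, 0.2477]
tcp_rot: [180.0, -0.1, -178.8]
wrist_force: [-6.3, 0.0, 0.0]
opening: 0.011
grasp_force: 89.3
```

>>> move_arm:
  offset:
    - [0,0,0.2]
    - [0,0,0]
  twist:
    - [0,0,0]
    - [0,0,0]
  grip: [0,0]

```text
time: 15.35
ee_pos: [0.6506, 0.0622, 0.2474]
tcp_rot: [180.0, 0.1, -178.8]
wrist_force: [-8.0, 0.7, 8.2]
opening: 0.0107
grasp_force: 90.6
```

>>> move_arm:
  offset:
    - [0,0,0.2]
    - [0,0,0.1]
    - [0,0,0]
  twist:
    - [0,0,0]
    - [0,0,0]
    - [0,0,0]
  grip: [0,0,0]

```text
time: 15.65
ee_pos: [0.6505, 0.0622, 0.2472]
tcp_rot: [180.0, 0.2, -178.8]
wrist_force: [-14.2, 0.1, 22.5]
opening: 0.0111
grasp_force: 92.9
```

>>> move_arm:
  offset:
    - [0.1,0,-0.3]
    - [0,0,-0.15]
    - [0,0,0]
    - [0,0,0]
  twist:
    - [0,0,0]
    - [0,0,0]
    - [0,0,0]
    - [0,0,0]
  grip: [0,0,0.4,0.5]

```text
time: 16.05
ee_pos: [0.6506, 0.0622, 0.2465]
tcp_rot: [-180.0, -0.0, -178.8]
wrist_force: [-0.5, 0.1, -0.4]
opening: 0.039
grasp_force: 0.0
```

>>> move_arm:
  offset:
    - [0,0,-1]
    - [0,0,-3]
    - [0,0,-4]
    - [0,0,-3]
    - [0,0,0]
  twist:
    - [0,0,0]
    - [0,0,0]
    - [0,0,0]
    - [0,0,0]
    - [0,0,0]
  grip: [0.5,0.5,0.5,0.5,0.7]

```text
time: 16.55
ee_pos: [0.6507, 0.0622, 0.3622]
tcp_rot: [180.0, 0.4, -178.8]
wrist_force: [-0.2, 0.1, 0.4]
opening: 0.0557
grasp_force: 0.0
```

>>> move_arm:
  offset:
    - [3.5,-3,0]
    - [3.5,-3,0]
    - [3.5,-3,0]
    - [3.5,-3,0]
    - [0,-3,0]
  twist:
    - [0,0,0]
    - [0,0,0]
    - [0,0,0]
    - [0,0,0]
    - [0,0,0]
  grip: [0.7,0.7,0.7,0.7,0.7]

```text
time: 17.05
ee_pos: [0.5099, -0.0915, 0.3584]
tcp_rot: [-180.0, 0.1, -178.8]
wrist_force: [-0.0, 0.9, 0.8]
opening: 0.0599
grasp_force: 0.0
```

```bash
cat > k.py <<'E'
from h import *
np.set_printoptions(precision=4,suppress=True)
def rect(P,n):
    if len(P)<5: print(n,'none'); return
    (ctr,sz,a)=cv2.minAreaRect((P[:,:2]*1000).astype(np.float32)); print(n,len(P),np.array(ctr)/1000,np.array(sz),a,'z',np.percentile(P[:,2],[2,50,98]))
w=cam('wrist'); print(bot.get_obs()['ee_pos'],bot.get_obs()['tcp_rot']); save(w,'w3.png')
s=cam('scene'); t=cam('top'); save(s,'s3.png',(290,190,440,310),5.3); save(t,'t3.png')
for p,n in((w,'w'),(s,'s'),(t,'t')):
    c=cloud(p); x,y,z=c[...,0],c[...,1],c[...,2]; hsv=cv2.cvtColor(p['color'],cv2.COLOR_RGB2HSV); H,S,V=[hsv[...,i].astype(int) for i in range(3)]
    for nm,m in {'mag':(abs(H-165)<12)&(S>120)&(z>.055)&(z<.075),'yel':(abs(H-25)<8)&(S>120)&(z>.055)&(z<.075)}.items():
        rect(c[m&(x>.3)&(x<.6)&(abs(y)<.3)],n+nm)
    rect(c[(x>.56)&(x<.69)&(abs(y-.063)<.08)&(z>.205)&(z<.225)],n+'rim')
    rect(c[(x>.62)&(x<.68)&(abs(y-.063)<.02)&(z>.25)&(z<.27)],n+'handle')
    for nm,xx,yy in(('green',.52,.303),('white',.44,.286),('pink',.565,.41)):
        m=(np.hypot(x-xx,y-yy)<.05)&(z>.155)&(z<.18); rect(c[m],n+nm)
        m=(np.hypot(x-xx,y-yy)<.05)&(z>.137)&(z<.18); rect(c[m],n+nm+' all')
E
python3 k.py
```

```text
[ 0.5116 -0.095   0.3577] [-179.891     0.0712 -178.8917]
wmag 1596 [ 0.41  -0.147] [50.0336 49.7986] 74.20512390136719 z [0.0595 0.0612 0.063 ]
wyel 1615 [0.4306 0.0826] [50.9393 50.1869] 69.93266296386719 z [0.0575 0.0612 0.0629]
wrim 1173 [0.6361 0.072 ] [107.0204 118.0575] 1.3754730224609375 z [0.2053 0.2081 0.213 ]
whandle 17 [0.6706 0.0566] [4.2326 1.4863] 26.078699111938477 z [0.2511 0.2557 0.2581]
wgreen none
wgreen all none
wwhite none
wwhite all none
wpink none
wpink all none
smag 181 [ 0.4113 -0.1464] [50.6829 49.7768] 73.95545959472656 z [0.0556 0.0627 0.0664]
syel 214 [0.431  0.0828] [51.0538 53.6355] 69.5322494506836 z [0.0567 0.0626 0.0665]
srim 238 [0.63   0.0618] [ 98.2253 138.1577] 0.8977338075637817 z [0.2051 0.2102 0.2212]
shandle 102 [0.647 0.062] [52.6868 11.9222] 1.2180513143539429 z [0.2515 0.2577 0.2611]
sgreen 103 [0.528  0.3047] [26.7167 29.4034] 25.79533576965332 z [0.156  0.1659 0.1686]
sgreen all 152 [0.5282 0.3047] [27.2167 29.3505] 27.019155502319336 z [0.1385 0.1641 0.1683]
swhite 90 [0.4358 0.2882] [27.1818 29.0611] 89.71989440917969 z [0.1565 0.1658
[... 387 characters left out ...]
6372 0.0722] [104.2224 125.3088] 1.074301838874817 z [0.2056 0.2104 0.218 ]
thandle 68 [0.6478 0.0642] [51.7199  9.8927] 0.08329881727695465 z [0.2529 0.2569 0.262 ]
tgreen 75 [0.5273 0.3059] [26.1357 27.4741] 44.57581329345703 z [0.1564 0.1661 0.1719]
tgreen all 86 [0.5275 0.3057] [26.1357 28.0023] 44.57581329345703 z [0.1437 0.1653 0.1718]
twhite 74 [0.4367 0.2923] [27.5562 28.4729] 53.948211669921875 z [0.1572 0.1657 0.1707]
twhite all 85 [0.4372 0.2912] [29.6598 27.2648] 7.172527313232422 z [0.144  0.1653 0.1704]
tpink 166 [0.5483 0.4136] [27.5968 65.0755] 83.55359649658203 z [0.1575 0.1649 0.1694]
tpink all 202 [0.5479 0.4129] [27.8113 64.5928] 80.20254516601562 z [0.1435 0.1641 0.1694]
```

View pics/s3.png

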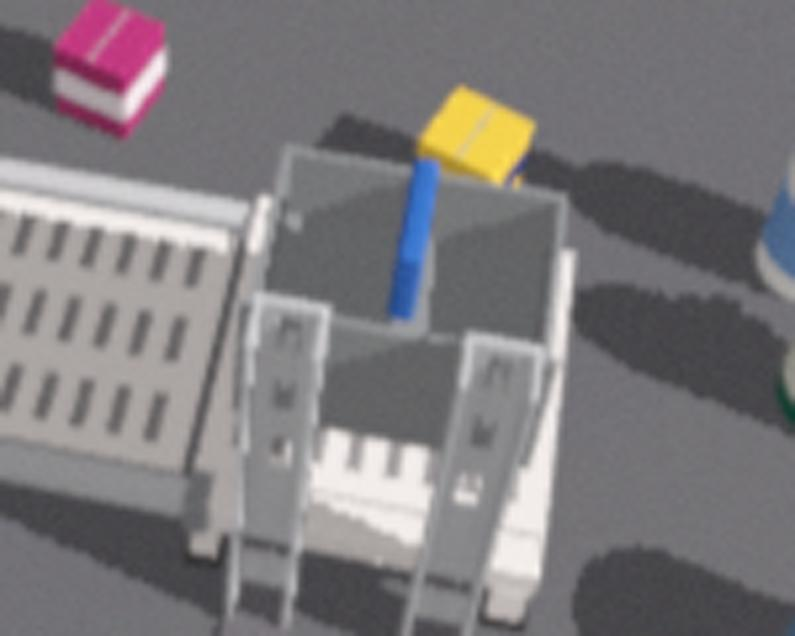

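>>> move_arm:
  offset:
    - [3.4,-1.7,0]
    - [3.4,-1.7,0]
    - [3.4,-1.6,0]
    - [0,0,2]
    - [0,0,2]
  twist:
    - [0,0,0]
    - [0,0,0]
    - [0,0,0]
    - [0,0,0.1435]
    - [0,0,0.1435]
  grip: [1,1,1,1,1]

```text
time: 17.7
ee_pos: [0.4127, -0.1428, 0.317]
tcp_rot: [180.0, 0.1, 164.4]
wrist_force: [-0.8, -0.7, -0.5]
opening: 0.0856
grasp_force: 0.0
```

>>> move_arm:
  offset:
    - [0,0,2]
    - [0,0,2]
    - [0,0,2]
    - [0,0,2]
    - [0,0,2]
  twist:
    - [0,0,0.1435]
    - [0,0,0.1435]
    - [0,0,0.1435]
    - [0,0,0.1435]
    - [0,0,0.1435]
  grip: [1,1,1,1,1]

```text
time: 18.2
ee_pos: [0.4131, -0.1422, 0.2159]
tcp_rot: [-180.0, -0.0, 123.4]
wrist_force: [0.2, -0.4, -0.5]
opening: 0.0855
grasp_force: 0.0
```

>>> move_arm:
  offset:
    - [0,0,2]
    - [0,0,2]
    - [0,0,1]
    - [0,0,0]
    - [0,0,0]
  twist:
    - [0,0,0.1435]
    - [0,0,0.1435]
    - [0,0,0.1435]
    - [0,0,0.1435]
    - [0,0,0.1435]
  grip: [1,1,1,1,1]

```text
time: 18.7
ee_pos: [0.4129, -0.142, 0.1662]
tcp_rot: [-179.9, -0.0, 82.3]
wrist_force: [-0.2, 0.0, 0.3]
opening: 0.0858
grasp_force: 0.0
```

>>> move_arm:
  offset:
    - [0,0,0]
    - [0,0,0]
  twist:
    - [0,0,0.1435]
    - [0,0,0]
  grip: [1,1]

```text
time: 18.9
ee_pos: [0.4131, -0.1422, 0.1666]
tcp_rot: [-180.0, -0.0, 74.3]
wrist_force: [0.2, 0.5, -0.7]
opening: 0.0855
grasp_force: 0.0
```

```bash
python3 k.py | egrep '^\[|mag|srim|shandle|whandle'
```

```text
[ 0.413  -0.1423  0.1667] [-179.9787   -0.0111   74.5591]
wmag 3999 [ 0.4107 -0.1466] [50.3314 50.0879] 74.18489074707031 z [0.0594 0.0613 0.0627]
whandle none
smag 185 [ 0.4112 -0.1463] [50.7361 49.6618] 73.6498031616211 z [0.0553 0.0626 0.0661]
srim 232 [0.6304 0.0616] [ 98.0486 138.0358] 1.4038424491882324 z [0.2056 0.2104 0.2223]
shandle 101 [0.647 0.062] [52.834 11.901] 1.2214645147323608 z [0.2523 0.2583 0.2606]
tmag none
```

>>> move_arm:
  offset:
    - [-0.5,-0.1,3]
    - [0,0,4]
    - [0,0,3.4]
    - [0,0,1]
    - [0,0,0]
  twist:
    - [0,0,0]
    - [0,0,0]
    - [0,0,0]
    - [0,0,0]
    - [0,0,0]
  grip: [1,1,1,1,0]
  force: 50

```text
time: 19.55
ee_pos: [0.4097, -0.1471, 0.052]
tcp_rot: [-179.9, -0.0, 74.4]
wrist_force: [-0.3, 0.7, 0.6]
opening: 0.0731
grasp_force: 0.0
```

>>> move_arm:
  offset:
    - [0,0,0]
    - [0,0,0]
    - [0,0,0]
    - [0,0,0]
    - [0,0,-1]
  twist:
    - [0,0,0]
    - [0,0,0]
    - [0,0,0]
    - [0,0,0]
    - [0,0,0]
  grip: [0,0,0,0,0]

```text
time: 20.05
ee_pos: [0.4103, -0.1474, 0.0634]
tcp_rot: [-180.0, 0.0, 74.3]
wrist_force: [0.4, 0.4, -2.2]
opening: 0.0493
grasp_force: 52.2
```

>>> move_arm:
  offset:
    - [0,0,-4]
    - [0,0,-5]
    - [0,0,-5]
    - [0,0,-5]
    - [0,0,-5]
  twist:
    - [0,0,0]
    - [0,0,0]
    - [0,0,0]
    - [0,0,-0.148]
    - [0,0,-0.148]
  grip: [0,0,0,0,0]

```text
time: 20.55
ee_pos: [0.4098, -0.1472, 0.3061]
tcp_rot: [179.9, 0.0, 91.6]
wrist_force: [1.5, -0.8, -1.0]
opening: 0.0494
grasp_force: 52.6
```

>>> move_arm:
  offset:
    - [0,0,-5]
    - [0,0,0]
    - [0,0,0]
  twist:
    - [0,0,0]
    - [0,0,0]
    - [0,0,0]
  grip: [0,0,0]

```text
time: 20.85
ee_pos: [0.4107, -0.1476, 0.3545]
tcp_rot: [179.8, 0.1, 91.3]
wrist_force: [0.7, 0.1, -3.0]
opening: 0.0489
grasp_force: 52.9
```

>>> move_arm:
  offset:
    - [2.4,3.4,0]
    - [2.4,3.4,0]
    - [2.4,3.4,0]
    - [2.4,3.4,0]
    - [2.4,3.4,0]
  twist:
    - [0,0,0]
    - [0,0,0]
    - [0,0,0]
    - [0,0,0]
    - [0,0,0]
  grip: [0,0,0,0,0]

```text
time: 21.35
ee_pos: [0.5783, -0.0224, 0.3512]
tcp_rot: [-179.9, -0.0, 91.3]
wrist_force: [0.4, -0.3, -0.7]
opening: 0.0492
grasp_force: 53.1
```

>>> move_arm:
  offset:
    - [2.4,3.4,0]
    - [2.6,3.4,0]
    - [0,0,0]
    - [0,0,0]
    - [0,0,0]
  twist:
    - [0,0,0]
    - [0,0,0]
    - [0,0,0]
    - [0,0,0]
    - [0,0,0]
  grip: [0,0,0,0,0]

```text
time: 21.85
ee_pos: [0.6438, 0.0274, 0.3525]
tcp_rot: [-179.9, 0.0, 91.3]
wrist_force: [0.4, -0.4, -1.0]
opening: 0.0494
grasp_force: 53.2
```

```bash
python3 - <<'E'
from h import *
from k import *
E
python3 -c 0; python3 k.py | egrep 'srim|shandle' ; python3 - <<'E'
from h import *
np.set_printoptions(precision=4,suppress=True)
p=cam('scene'); c=cloud(p); x,y,z=c[...,0],c[...,1],c[...,2]; hsv=cv2.cvtColor(p['color'],cv2.COLOR_RGB2HSV)
m=(abs(hsv[...,0].astype(int)-165)<12)&(hsv[...,1]>110)&(z>.25)&(x>.55); P=c[m]; print(len(P),P.min(0),P.max(0)); save(p,'s4.png',(290,160,440,310),4)
print(bot.get_obs()['ee_pos'])
E
```

```text
[0.6435 0.0272 0.3534] [179.9893   0.0078  91.246 ]
wmag none
wyel 1652 [0.4317 0.0834] [50.3761 51.4384] 70.17130279541016 z [0.0569 0.0612 0.0629]
wrim 2245 [0.6375 0.0622] [107.2404 137.2786] 1.1194497346878052 z [0.2055 0.2088 0.2228]
whandle 1356 [0.6466 0.0619] [53.4237 12.3057] 1.103864312171936 z [0.2525 0.2567 0.2588]
wgreen none
wgreen all none
wwhite none
wwhite all none
wpink none
wpink all none
smag none
syel 211 [0.4302 0.0838] [49.8394 51.1801] 70.05859375 z [0.0568 0.0626 0.0658]
srim 186 [0.6313 0.0615] [ 98.8267 137.9749] 1.3165323734283447 z [0.2054 0.211  0.2216]
shandle 100 [0.6471 0.062 ] [53.1313 11.9292] 1.1975775957107544 z [0.2518 0.2579 0.2608]
sgreen 105 [0.5283 0.3047] [28.0875 29.0004] 10.632489204406738 z [0.1553 0.1656 0.169 ]
sgreen all 152 [0.5284 0.3043] [28.0875 29.9552] 10.632489204406738 z [0.1377 0.1638 0.1686]
swhite 91 [0.4368 0.2894] [26.4376 28.0918] 13.113175392150879 z [0.1557 0.1657 0.1687]
swhite all 140 [0.4371 0.2885] [26.3206 30.0265] 13.943889617919922 z [0.1385 0.1626 0.1684]
spink 238 [0.5476 0.4103] [25.6649 64.3043] 81.4971160888
[... 248 characters left out ...]
7]
tgreen all 86 [0.528  0.3061] [27.8365 28.0493] 44.25326156616211 z [0.1418 0.1651 0.1707]
twhite 73 [0.4374 0.2926] [28.5005 28.0519] 31.83566665649414 z [0.1582 0.1661 0.1705]
twhite all 86 [0.4364 0.2916] [28.2834 29.3444] 46.70643997192383 z [0.1432 0.1655 0.1704]
tpink 170 [0.5479 0.4124] [26.6491 64.7902] 84.58739471435547 z [0.1566 0.1647 0.1711]
tpink all 202 [0.5479 0.4124] [27.3918 64.609 ] 83.76883697509766 z [0.1435 0.1638 0.1711]
srim 187 [0.6303 0.0615] [ 96.9102 137.9814] 1.055224061012268 z [0.2055 0.211  0.2212]
shandle 100 [0.6471 0.062 ] [52.6527 11.9228] 1.1639683246612549 z [0.2525 0.2577 0.2604]
321 [0.6194 0.0031 0.299 ] [1.1696 0.0723 0.9451]
[0.644  0.0274 0.3536]
```

View pics/s4.png

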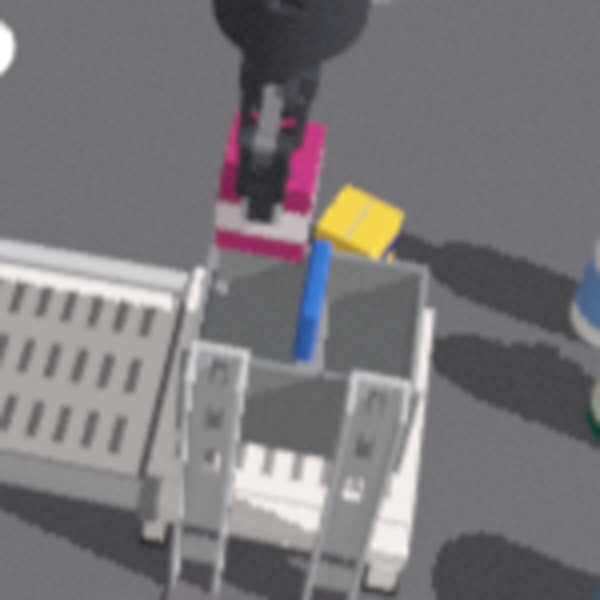

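>>> move_arm:
  offset:
    - [0,0,3]
    - [0,0,3]
    - [0,0,3]
    - [0,0,2]
    - [0,0,1]
  twist:
    - [0,0,0]
    - [0,0,0]
    - [0,0,0]
    - [0,0,0]
    - [0,0,0]
  grip: [0,0,0,0,0]

```text
time: 22.7
ee_pos: [0.6436, 0.0277, 0.2308]
tcp_rot: [-179.9, 0.0, 91.3]
wrist_force: [-0.0, -0.1, -1.5]
opening: 0.0491
grasp_force: 53.2
```

>>> move_arm:
  offset:
    - [0,0,0.6]
    - [0,0,0.3]
    - [0,0,0]
    - [0,0,0]
  twist:
    - [0,0,0]
    - [0,0,0]
    - [0,0,0]
    - [0,0,0]
  grip: [0,0,0,0]

```text
time: 23.1
ee_pos: [0.6448, 0.0279, 0.2248]
tcp_rot: [179.9, -0.0, 91.3]
wrist_force: [0.1, 0.5, -1.3]
opening: 0.0495
grasp_force: 53.2
```

>>> move_arm:
  offset:
    - [0,0,0.25]
    - [0,0,0]
    - [0,0,0]
    - [0,0,0]
    - [0,0,0]
  twist:
    - [0,0,0]
    - [0,0,0]
    - [0,0,0]
    - [0,0,0]
    - [0,0,0]
  grip: [0,0,0.72,0.72,0.72]

```text
time: 23.6
ee_pos: [0.6445, 0.0278, 0.2214]
tcp_rot: [180.0, 0.0, 91.3]
wrist_force: [-0.1, -0.2, -0.0]
opening: 0.0614
grasp_force: 0.0
```

>>> move_arm:
  offset:
    - [0,0,-2]
    - [0,0,-3]
    - [0,0,-4]
    - [0,0,-4]
    - [0,0,0]
  twist:
    - [0,0,0]
    - [0,0,0]
    - [0,0,0]
    - [0,0,0]
    - [0,0,0]
  grip: [0.72,0.72,0.72,0.72,0.72]

```text
time: 24.1
ee_pos: [0.645, 0.0279, 0.358]
tcp_rot: [179.5, -0.0, 91.3]
wrist_force: [0.3, 0.6, 0.4]
opening: 0.0614
grasp_force: 0.0
```

>>> move_arm:
  offset:
    - [1.2,-4.2,0]
    - [1.2,-4.2,0]
    - [1.2,-4.3,0]
    - [1.2,-4.3,0]
    - [1.2,-4.3,0]
  twist:
    - [0,0,0]
    - [0,0,0]
    - [0,0,0]
    - [0,0,0]
    - [0,0,0]
  grip: [1,1,1,1,1]

```text
time: 24.6
ee_pos: [0.4283, 0.0832, 0.3509]
tcp_rot: [180.0, -0.0, 91.3]
wrist_force: [-0.1, -0.1, 1.6]
opening: 0.0854
grasp_force: 0.0
```

>>> move_arm:
  offset:
    - [0,0,5]
    - [0,0,5]
    - [0,0,4.5]
    - [0,0,4.5]
    - [0,0,0]
  twist:
    - [0,0,0.124]
    - [0,0,0.124]
    - [0,0,0.124]
    - [0,0,0]
    - [0,0,0]
  grip: [1,1,1,1,1]

```text
time: 25.1
ee_pos: [0.4268, 0.0824, 0.1554]
tcp_rot: [-179.5, 0.3, 70.0]
wrist_force: [-1.1, -1.2, 0.3]
opening: 0.0855
grasp_force: 0.0
```

```bash
python3 k.py | egrep '^\[|yel|srim|shandle'; python3 - <<'E'
from h import *
np.set_printoptions(precision=4,suppress=True)
p=cam('scene'); c=cloud(p); x,y,z=c[...,0],c[...,1],c[...,2]; hsv=cv2.cvtColor(p['color'],cv2.COLOR_RGB2HSV)
m=(abs(hsv[...,0].astype(int)-165)<12)&(hsv[...,1]>110)&(z>.15)&(x>.55)&(x<.72); P=c[m]; print(len(P),np.percentile(P,[2,98],axis=0))
E
```

```text
[0.4286 0.0827 0.1596] [-179.7753    0.1334   70.0018]
wyel 4533 [0.4313 0.083 ] [50.5644 50.2191] 69.9415512084961 z [0.0596 0.0613 0.0626]
syel 214 [0.431  0.0832] [50.5114 50.7766] 69.17228698730469 z [0.0565 0.0626 0.0664]
srim 350 [0.6295 0.0617] [ 95.7953 138.1281] 0.6377517580986023 z [0.2054 0.2107 0.2241]
shandle 100 [0.6473 0.062 ] [53.7293 11.9252] 1.1842057704925537 z [0.2523 0.2576 0.2606]
tyel 34 [0.4302 0.0648] [11.6312 40.9159] 82.37901306152344 z [0.0559 0.0622 0.067 ]
394 [[0.6202 0.0048 0.2107]
 [0.6677 0.0524 0.2309]]
```

>>> move_arm:
  offset:
    - [0.1,0.2,3]
    - [0,0,4]
    - [0,0,3]
    - [0,0,0.7]
    - [0,0,0]
  twist:
    - [0,0,0]
    - [0,0,0]
    - [0,0,0]
    - [0,0,0]
    - [0,0,0]
  grip: [1,1,1,1,0]
  force: 50

```text
time: 25.8
ee_pos: [0.4332, 0.0834, 0.0557]
tcp_rot: [179.9, -0.0, 70.0]
wrist_force: [-0.8, 0.1, 0.4]
opening: 0.0731
grasp_force: 0.0
```

>>> move_arm:
  offset:
    - [0,0,0]
    - [0,0,0]
    - [0,0,0]
    - [0,0,0]
    - [0,0,-1]
  twist:
    - [0,0,0]
    - [0,0,0]
    - [0,0,0]
    - [0,0,0]
    - [0,0,0]
  grip: [0,0,0,0,0]

```text
time: 26.3
ee_pos: [0.4326, 0.0833, 0.0653]
tcp_rot: [180.0, -0.0, 70.0]
wrist_force: [-0.1, -0.1, -1.1]
opening: 0.0494
grasp_force: 52.1
```

>>> move_arm:
  offset:
    - [0,0,-4]
    - [0,0,-5]
    - [0,0,-5]
    - [0,0,-5]
    - [0,0,-5]
  twist:
    - [0,0,0]
    - [0,0,0]
    - [0,0,-0.124]
    - [0,0,-0.124]
    - [0,0,-0.124]
  grip: [0,0,0,0,0]

```text
time: 26.8
ee_pos: [0.4318, 0.0832, 0.308]
tcp_rot: [179.9, -0.0, 91.6]
wrist_force: [1.2, -0.3, -1.4]
opening: 0.0493
grasp_force: 52.5
```

>>> move_arm:
  offset:
    - [0,0,-5]
    - [0,0,0]
    - [0,0,0]
  twist:
    - [0,0,0]
    - [0,0,0]
    - [0,0,0]
  grip: [0,0,0]

```text
time: 27.1
ee_pos: [0.4327, 0.0834, 0.3563]
tcp_rot: [179.8, -0.0, 91.3]
wrist_force: [0.3, 0.3, -1.2]
opening: 0.0494
grasp_force: 52.7
```

>>> move_arm:
  offset:
    - [0.2,4.2,0]
    - [0.1,4.2,0]
    - [0.2,4.2,0]
    - [0.1,4.2,0]
    - [0.2,4.3,0]
  twist:
    - [0,0,0]
    - [0,0,0]
    - [0,0,0]
    - [0,0,0]
    - [0,0,0]
  grip: [0,0,0,0,0]

```text
time: 27.6
ee_pos: [0.6441, 0.0959, 0.353]
tcp_rot: [-179.9, 0.0, 91.3]
wrist_force: [1.1, 0.4, -1.0]
opening: 0.0488
grasp_force: 52.9
```

>>> move_arm:
  offset:
    - [0,0,0]
    - [0,0,0]
    - [0,0,2]
    - [0,0,0]
    - [0,0,0]
  twist:
    - [0,0,0]
    - [0,0,0]
    - [0,0,0]
    - [0,0,0]
    - [0,0,0]
  grip: [0,0,0,0,0]

```text
time: 28.1
ee_pos: [0.6416, 0.0959, 0.3357]
tcp_rot: [180.0, -0.0, 91.3]
wrist_force: [-0.6, 0.8, -1.1]
opening: 0.0488
grasp_force: 52.9
```

Straight over the compartment; lower .1115 and release, then rise.

>>> move_arm:
  offset:
    - [0,0,3]
    - [0,0,3]
    - [0,0,3]
    - [0,0,1.2]
    - [0,0,0.4]
  twist:
    - [0,0,0]
    - [0,0,0]
    - [0,0,0]
    - [0,0,0]
    - [0,0,0]
  grip: [0,0,0,0,0]

```text
time: 28.6
ee_pos: [0.6422, 0.096, 0.2285]
tcp_rot: [-180.0, 0.0, 91.3]
wrist_force: [-1.1, -0.3, -0.8]
opening: 0.0494
grasp_force: 52.9
```

>>> move_arm:
  offset:
    - [0,0,0.4]
    - [0,0,0]
    - [0,0,0]
  twist:
    - [0,0,0]
    - [0,0,0]
    - [0,0,0]
  grip: [0,0,0]

```text
time: 28.9
ee_pos: [0.6434, 0.0961, 0.2256]
tcp_rot: [179.9, -0.0, 91.3]
wrist_force: [0.1, 0.0, -1.1]
opening: 0.0494
grasp_force: 52.9
```

>>> move_arm:
  offset:
    - [0,0,0]
    - [0,0,0]
    - [0,0,-2]
    - [0,0,-4]
    - [0,0,-4]
  twist:
    - [0,0,0]
    - [0,0,0]
    - [0,0,0]
    - [0,0,0]
    - [0,0,0]
  grip: [0.72,0.72,0.72,0.72,0.72]

```text
time: 29.4
ee_pos: [0.6427, 0.096, 0.3254]
tcp_rot: [-180.0, 0.0, 91.3]
wrist_force: [0.9, -0.3, 0.2]
opening: 0.0616
grasp_force: 0.0
```

>>> move_arm:
  offset:
    - [0,0,-3]
    - [4.2,-2.2,0]
    - [4.2,-2.2,0]
    - [4.2,-2.2,0]
    - [4.2,-2.2,0]
  twist:
    - [0,0,0]
    - [0,0,0]
    - [0,0,0]
    - [0,0,0]
    - [0,0,0]
  grip: [0.6,0.6,0.6,0.6,0.6]

```text
time: 29.9
ee_pos: [0.5505, 0.2634, 0.3547]
tcp_rot: [180.0, -0.0, 91.3]
wrist_force: [0.5, 1.1, 0.3]
opening: 0.0511
grasp_force: 0.0
```

>>> move_arm:
  offset:
    - [4.2,-2.2,0]
    - [0,0,3]
    - [0,0,3]
    - [0,0,0]
    - [0,0,0]
  twist:
    - [0,0,0]
    - [0,0,0]
    - [0,0,0]
    - [0,0,0]
    - [0,0,0]
  grip: [0.6,0.6,0.6,0.6,0.6]

```text
time: 30.4
ee_pos: [0.5283, 0.3033, 0.2951]
tcp_rot: [-180.0, 0.0, 91.3]
wrist_force: [0.6, -0.6, 0.8]
opening: 0.0513
grasp_force: 0.0
```

```bash
python3 k.py | egrep '^\[|green|pink|white|srim|shandle'; python3 - <<'E'
from h import *
np.set_printoptions(precision=4,suppress=True)
p=cam('scene'); c=cloud(p); x,y,z=c[...,0],c[...,1],c[...,2]; hsv=cv2.cvtColor(p['color'],cv2.COLOR_RGB2HSV)
for h in(165,25):
    m=(abs(hsv[...,0].astype(int)-h)<12)&(hsv[...,1]>110)&(z>.15)&(x>.55)&(x<.72); P=c[m]; print(len(P),np.percentile(P,[2,98],axis=0))
E
```

```text
[0.5288 0.3034 0.2962] [179.9042  -0.0543  91.2622]
wgreen 991 [0.527  0.3054] [28.5224 28.7255] 0.4642193615436554 z [0.158  0.1651 0.1665]
wgreen all 1110 [0.5271 0.3054] [28.8786 28.8524] 0.4642193615436554 z [0.1409 0.1649 0.1665]
wwhite 1024 [0.4362 0.2899] [28.8625 28.4853] 84.5550765991211 z [0.1565 0.165  0.1666]
wwhite all 1271 [0.4363 0.29  ] [28.8781 28.9205] 80.85362243652344 z [0.139  0.1647 0.1665]
wpink 3194 [0.5473 0.4109] [26.2294 64.5441] 81.89057922363281 z [0.159  0.1639 0.1656]
wpink all 3360 [0.5473 0.4109] [26.2294 64.5441] 81.89057922363281 z [0.146  0.1639 0.1656]
srim 479 [0.6305 0.0616] [ 98.1238 137.9565] 1.5321438312530518 z [0.2055 0.2114 0.2247]
shandle 99 [0.647 0.062] [54.0403 11.9283] 1.1849894523620605 z [0.253  0.2581 0.2606]
sgreen 104 [0.5276 0.3045] [27.1152 27.6348] 51.812747955322266 z [0.1558 0.1656 0.1688]
sgreen all 151 [0.5276 0.3046] [27.1027 27.6903] 53.477115631103516 z [0.1386 0.1639 0.1687]
swhite 92 [0.4358 0.2882] [29.198 26.844] 1.2210530042648315 z [0.1551 0.1659 0.1689]
swhite all 138 [0.4365 0.2888] [28.7691 28.6882] 11.794825553894043 z [0.1384 0.1627 0.1688]
spink 234 [0.5483 0.4095] [25.7298 65.123 ] 80.24720001220703 z [0.1562 0.1647 0.168 ]
spink all 305 [0.5483 0.4096] [26.0905 65.0959] 80.8655776977539 z [0.1403 0.1639 0.1678]
tgreen 74 [0.5277 0.3065] [28.4531 26.9691] 45.42554473876953 z [0.156  0.1658 0.1702]
tgreen all 87 [0.5275 0.3061] [28.1825 28.3979] 40.96265411376953 z [0.1435 0.1647 0.1701]
twhite 45 [0.4414 0.2866] [29.3887 16.5749] 36.9527702331543 z [0.1586 0.1655 0.1702]
twhite all 57 [0.4408 0.2868] [29.694  18.0531] 30.6835880279541 z [0.143  0.1643 0.17  ]
tpink none
tpink all none
400 [[0.6205 0.0044 0.2096]
 [0.668  0.0522 0.2307]]
445 [[0.6151 0.0708 0.2068]
 [0.6671 0.1193 0.2308]]
```

View pics/w3.png

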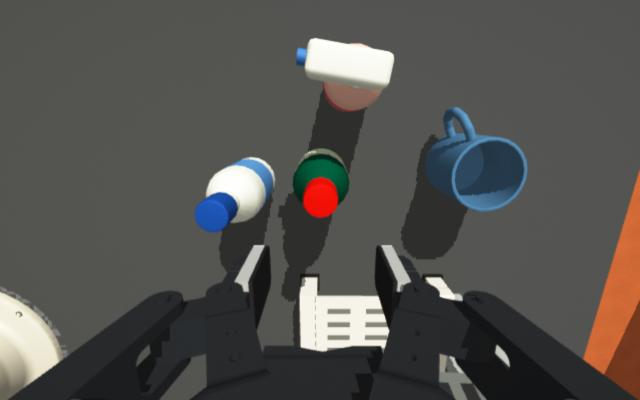

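>>> move_arm:
  offset:
    - [0.2,-0.2,4]
    - [0,0,4]
    - [0,0,4]
    - [0,0,2.3]
    - [0,0,0]
  twist:
    - [0,0,0]
    - [0,0,0]
    - [0,0,0]
    - [0,0,0]
    - [0,0,0]
  grip: [0.6,0.6,0.6,0.6,0.6]

```text
time: 31.1
ee_pos: [0.5256, 0.3047, 0.1486]
tcp_rot: [-179.8, 0.1, 91.3]
wrist_force: [-0.4, -1.3, -0.1]
opening: 0.0512
grasp_force: 0.0
```

>>> move_arm:
  offset:
    - [0,0,0]
    - [0,0,0]
    - [0,0,0]
    - [0,0,0]
    - [0,0,0]
  twist:
    - [0,0,0]
    - [0,0,0]
    - [0,0,0]
    - [0,0,0]
    - [0,0,0]
  grip: [0,0,0,0,0]
  force: 60

```text
time: 31.6
ee_pos: [0.5272, 0.306, 0.1538]
tcp_rot: [179.8, -0.1, 91.3]
wrist_force: [-1.8, -0.8, 6.8]
opening: 0.0282
grasp_force: 60.3
```

>>> move_arm:
  offset:
    - [0,0,-1]
    - [0,0,-3]
    - [0,0,-4]
    - [0,0,-4]
    - [0,0,-2]
  twist:
    - [0,0,0]
    - [0,0,0]
    - [0,0,0]
    - [0,0,0]
    - [0,0,0]
  grip: [0,0,0,0,0]

```text
time: 32.1
ee_pos: [0.5267, 0.3055, 0.2959]
tcp_rot: [179.8, -0.1, 91.3]
wrist_force: [0.4, -0.2, -3.5]
opening: 0.0287
grasp_force: 60.3
```

>>> move_arm:
  offset:
    - [-4.2,-0.5,0]
    - [-4.2,-0.6,0]
    - [-4.2,-0.5,0]
    - [-4.2,-0.6,0]
    - [-4.2,-0.5,0]
  twist:
    - [0,0,0]
    - [0,0,0]
    - [0,0,0]
    - [0,0,0]
    - [0,0,0]
  grip: [0,0,0,0,0]

```text
time: 32.6
ee_pos: [0.5036, 0.0934, 0.2921]
tcp_rot: [180.0, 0.0, 91.3]
wrist_force: [1.3, -0.2, -3.6]
opening: 0.0285
grasp_force: 60.5
```

>>> move_arm:
  offset:
    - [-4.2,-0.6,0]
    - [-4.2,-0.5,0]
    - [-4.2,-0.6,0]
    - [-4.4,-0.5,0]
    - [0,0,0]
  twist:
    - [0,0,0]
    - [0,0,0]
    - [0,0,0]
    - [0,0,0]
    - [0,0,0]
  grip: [0,0,0,0,0]

```text
time: 33.1
ee_pos: [0.4853, -0.0798, 0.2921]
tcp_rot: [180.0, 0.1, 91.0]
wrist_force: [-0.9, 0.2, -3.8]
opening: 0.0289
grasp_force: 60.5
```

>>> move_arm:
  offset:
    - [0,3.5,0]
    - [0,4,0]
    - [0,4,0]
    - [0,4,0]
    - [0,0,0]
  twist:
    - [0,0,0]
    - [0,0,0]
    - [0,0,0]
    - [0,0,0]
    - [0,0,0]
  grip: [0,0,0,0,0]

```text
time: 33.6
ee_pos: [0.645, -0.0714, 0.2864]
tcp_rot: [-179.7, -0.1, 91.3]
wrist_force: [-0.4, -0.1, -5.8]
opening: 0.0284
grasp_force: 61.8
```

>>> move_arm:
  offset:
    - [0,0,0]
    - [0,0,0]
  twist:
    - [0,0,0]
    - [0,0,0]
  grip: [0,0]

```text
time: 33.8
ee_pos: [0.6404, -0.0718, 0.2921]
tcp_rot: [180.0, 0.0, 91.3]
wrist_force: [-0.5, 0.2, -4.1]
opening: 0.0288
grasp_force: 61.8
```

>>> move_arm:
  offset:
    - [-0.3,0.6,2]
    - [0,0,3]
    - [0,0,2]
    - [0,0,1.2]
    - [0,0,0]
  twist:
    - [0,0,0]
    - [0,0,0]
    - [0,0,0]
    - [0,0,0]
    - [0,0,0]
  grip: [0,0,0,0,0]

```text
time: 34.3
ee_pos: [0.6458, -0.0748, 0.2091]
tcp_rot: [-179.9, -0.0, 91.3]
wrist_force: [0.1, -0.4, -3.8]
opening: 0.0286
grasp_force: 61.7
```

>>> move_arm:
  offset:
    - [0,0,0.3]
    - [0,0,0]
    - [0,0,0]
  twist:
    - [0,0,0]
    - [0,0,0]
    - [0,0,0]
  grip: [0,0,0]

```text
time: 34.6
ee_pos: [0.6473, -0.075, 0.2075]
tcp_rot: [179.9, 0.0, 91.3]
wrist_force: [-0.0, 0.2, -3.4]
opening: 0.0285
grasp_force: 61.7
```

>>> move_arm:
  offset:
    - [0,0,0.3]
    - [0,0,0]
    - [0,0,0]
  twist:
    - [0,0,0]
    - [0,0,0]
    - [0,0,0]
  grip: [0,0,0]

```text
time: 34.9
ee_pos: [0.6474, -0.075, 0.204]
tcp_rot: [179.9, 0.0, 91.3]
wrist_force: [1.8, -1.5, 0.5]
opening: 0.0286
grasp_force: 62.4
```

>>> move_arm:
  offset:
    - [0,0,0.1]
    - [0,0,0]
    - [0,0,0]
    - [0,0,0]
  twist:
    - [0,0,0]
    - [0,0,0]
    - [0,0,0]
    - [0,0,0]
  grip: [0,0.6,0.6,0.6]

```text
time: 35.3
ee_pos: [0.6469, -0.0749, 0.202]
tcp_rot: [-180.0, -0.0, 91.3]
wrist_force: [-0.7, 0.7, -0.0]
opening: 0.0513
grasp_force: 0.0
```

>>> move_arm:
  offset:
    - [0,0,-2]
    - [0,0,-4]
    - [0,0,-4]
    - [0,-3,0]
    - [0,-4,0]
  twist:
    - [0,0,0]
    - [0,0,0]
    - [0,0,0]
    - [0,0,0]
    - [0,0,0]
  grip: [0.6,0.6,0.6,0.6,0.6]

```text
time: 35.8
ee_pos: [0.5785, -0.0766, 0.3025]
tcp_rot: [179.9, 0.0, 91.3]
wrist_force: [-0.8, -0.1, 0.3]
opening: 0.0513
grasp_force: 0.0
```

```bash
cat > m.py <<'E'
from h import *
np.set_printoptions(precision=4,suppress=True)
o=bot.get_obs(); print(o['time'],o['ee_pos'],o['tcp_rot'])
p=cam('scene'); c=cloud(p); x,y,z=c[...,0],c[...,1],c[...,2]
h=cv2.cvtColor(p['color'],cv2.COLOR_RGB2HSV); H,S=h[...,0].astype(int),h[...,1]
def pr(n,m): 
    P=c[m]; print(n,len(P),*( (P.mean(0),np.percentile(P,[3,97],axis=0).round(3).tolist()) if len(P) else ()))
sh=(abs(x-.6077)<.12)&(abs(y+.12)<.12)&(z>.18)
pr('red cap',((H<8)|(H>174))&(S>120)&sh&(z<.26)); pr('blue cap',(abs(H-112)<12)&(S>120)&sh&(z<.26)); pr('head',(S<60)&sh&(z>.19)&(z<.23))
b=(abs(x-.647)<.07)&(abs(y-.062)<.08)
pr('mag',(abs(H-165)<12)&(S>110)&b&(z>.224)); pr('yel',(abs(H-25)<9)&(S>110)&b&(z>.224)); pr('handle',(abs(H-110)<12)&(S>120)&b&(z>.252))
pr('white',(np.hypot(x-.436,y-.29)<.03)&(z>.158)&(z<.18)); pr('pink',(np.hypot(x-.548,y-.411)<.05)&(z>.158)&(z<.18))
E
python3 m.py
```

```text
35.8 [ 0.5785 -0.0766  0.3025] [179.898    0.0131  91.313 ]
red cap 149 [ 0.6546 -0.0746  0.2078] [[0.64, -0.086, 0.185], [0.662, -0.063, 0.218]]
blue cap 0
head 95 [ 0.6389 -0.0056  0.2082] [[0.586, -0.008, 0.192], [0.709, -0.001, 0.222]]
mag 323 [0.6452 0.0287 0.228 ] [[0.621, 0.005, 0.225], [0.667, 0.052, 0.231]]
yel 343 [0.6428 0.0944 0.228 ] [[0.618, 0.071, 0.225], [0.665, 0.118, 0.231]]
handle 95 [0.6473 0.0619 0.2579] [[0.619, 0.057, 0.255], [0.672, 0.067, 0.26]]
white 85 [0.4381 0.2882 0.1652] [[0.424, 0.275, 0.159], [0.449, 0.301, 0.169]]
pink 230 [0.5489 0.4088 0.1645] [[0.518, 0.396, 0.159], [0.578, 0.422, 0.167]]
```

>>> move_arm:
  offset:
    - [4,-1.5,0]
    - [4.1,-1.5,0]
    - [4.1,-1.5,0]
    - [4.1,-1.5,0]
    - [4.1,-1.5,0]
  twist:
    - [0,0,0]
    - [0,0,0]
    - [0,0,0]
    - [0,0,0]
    - [0,0,0]
  grip: [0.6,0.6,0.6,0.6,0.6]

```text
time: 36.35
ee_pos: [0.4965, 0.1272, 0.3023]
tcp_rot: [180.0, -0.0, 91.3]
wrist_force: [0.4, 0.1, -0.1]
opening: 0.0509
grasp_force: 0.0
```

>>> move_arm:
  offset:
    - [4.1,-1.5,0]
    - [4.1,-1.5,0]
    - [4.1,-1.4,0]
    - [4.1,-1.4,0]
    - [0,0,0]
  twist:
    - [0,0,0]
    - [0,0,0]
    - [0,0,0]
    - [0,0,0]
    - [0,0,0]
  grip: [0.6,0.6,0.6,0.6,0.6]

```text
time: 36.85
ee_pos: [0.434, 0.2922, 0.3018]
tcp_rot: [-179.9, -0.0, 91.6]
wrist_force: [0.6, -1.2, 0.2]
opening: 0.0513
grasp_force: 0.0
```

>>> move_arm:
  offset:
    - [0,0,3]
    - [0,0,3]
    - [0,0,0]
    - [0,0,0]
  twist:
    - [0,0,0]
    - [0,0,0]
    - [0,0,0]
    - [0,0,0]
  grip: [0.6,0.6,0.6,0.6]

```text
time: 37.25
ee_pos: [0.4357, 0.288, 0.2428]
tcp_rot: [-180.0, 0.0, 91.3]
wrist_force: [-0.2, -0.5, 0.9]
opening: 0.0511
grasp_force: 0.0
```

>>> move_arm:
  offset:
    - [0.2,0.1,3]
    - [0,0,3]
    - [0,0,2.4]
    - [0,0,0.5]
    - [0,0,0]
  twist:
    - [0,0,0]
    - [0,0,0]
    - [0,0,0]
    - [0,0,0]
    - [0,0,0]
  grip: [0.6,0.6,0.6,0.6,0.6]

```text
time: 37.75
ee_pos: [0.4372, 0.2905, 0.1545]
tcp_rot: [180.0, -0.0, 91.3]
wrist_force: [0.6, 0.7, 1.0]
opening: 0.0511
grasp_force: 0.0
```

>>> move_arm:
  offset:
    - [0,0,0]
    - [0,0,0]
    - [0,0,0]
    - [0,0,0]
    - [0,0,0]
  twist:
    - [0,0,0]
    - [0,0,0]
    - [0,0,0]
    - [0,0,0]
    - [0,0,0]
  grip: [0,0,0,0,0]
  force: 60

```text
time: 38.25
ee_pos: [0.4371, 0.2909, 0.1556]
tcp_rot: [179.9, -0.1, 91.3]
wrist_force: [-2.4, 0.3, 5.7]
opening: 0.0287
grasp_force: 58.8
```

>>> move_arm:
  offset:
    - [0,0,-1]
    - [0,0,-3]
    - [0,0,-4]
    - [0,0,-4]
    - [0,0,-2]
  twist:
    - [0,0,0]
    - [0,0,0]
    - [0,0,0]
    - [0,0,0]
    - [0,0,0]
  grip: [0,0,0,0,0]

```text
time: 38.75
ee_pos: [0.4371, 0.2906, 0.2982]
tcp_rot: [179.8, -0.1, 91.3]
wrist_force: [-0.3, 0.6, -3.0]
opening: 0.0285
grasp_force: 60.0
```

>>> move_arm:
  offset:
    - [-3.8,0.4,0]
    - [-4.2,0.4,0]
    - [-4.2,0.4,0]
    - [-4.2,0.4,0]
    - [-4.2,0.4,0]
  twist:
    - [0,0,0]
    - [0,0,0]
    - [0,0,0]
    - [0,0,0]
    - [0,0,0]
  grip: [0,0,0,0,0]

```text
time: 39.25
ee_pos: [0.4613, 0.0834, 0.2946]
tcp_rot: [179.9, -0.0, 91.3]
wrist_force: [1.2, 0.1, -1.4]
opening: 0.0285
grasp_force: 60.1
```

>>> move_arm:
  offset:
    - [-4.2,0.4,0]
    - [-4.2,0.4,0]
    - [-4.2,0.4,0]
    - [-4.2,0.4,0]
    - [-4.2,0.4,0]
  twist:
    - [0,0,0]
    - [0,0,0]
    - [0,0,0]
    - [0,0,0]
    - [0,0,0]
  grip: [0,0,0,0,0]

```text
time: 39.75
ee_pos: [0.486, -0.1264, 0.2946]
tcp_rot: [179.9, 0.0, 91.3]
wrist_force: [1.0, 0.2, -2.3]
opening: 0.0284
grasp_force: 60.1
```

>>> move_arm:
  offset:
    - [-4.2,0.4,0]
    - [0,3,0]
    - [0,4,0]
    - [0,4,0]
    - [0,3,0]
  twist:
    - [0,0,0]
    - [0,0,0]
    - [0,0,0]
    - [0,0,0]
    - [0,0,0]
  grip: [0,0,0,0,0]

```text
time: 40.25
ee_pos: [0.6328, -0.1634, 0.2937]
tcp_rot: [180.0, 0.0, 91.3]
wrist_force: [0.5, -0.1, -1.7]
opening: 0.0287
grasp_force: 60.2
```

>>> move_arm:
  offset:
    - [0,2,0]
    - [0,0,0]
    - [0,0,0]
  twist:
    - [0,0,0]
    - [0,0,0]
    - [0,0,0]
  grip: [0,0,0]

```text
time: 40.55
ee_pos: [0.651, -0.1629, 0.2933]
tcp_rot: [-180.0, 0.0, 91.3]
wrist_force: [0.3, -0.4, -1.7]
opening: 0.0284
grasp_force: 60.7
```

>>> move_arm:
  offset:
    - [-0.2,-0.2,2]
    - [0,0,3]
    - [0,0,2]
    - [0,0,1.4]
    - [0,0,0]
  twist:
    - [0,0,0]
    - [0,0,0]
    - [0,0,0]
    - [0,0,0]
    - [0,0,0]
  grip: [0,0,0,0,0]

```text
time: 41.05
ee_pos: [0.6474, -0.1649, 0.2083]
tcp_rot: [-179.9, -0.0, 91.3]
wrist_force: [-0.5, 0.2, -1.6]
opening: 0.0287
grasp_force: 60.7
```

>>> move_arm:
  offset:
    - [0,0,0.2]
    - [0,0,0]
    - [0,0,0]
  twist:
    - [0,0,0]
    - [0,0,0]
    - [0,0,0]
  grip: [0,0,0]

```text
time: 41.35
ee_pos: [0.6492, -0.165, 0.2086]
tcp_rot: [179.9, 0.0, 91.3]
wrist_force: [-0.4, -0.2, -2.6]
opening: 0.0285
grasp_force: 60.7
```

>>> move_arm:
  offset:
    - [0,0,0.3]
    - [0,0,0]
    - [0,0,0]
    - [0,0,0]
    - [0,0,0]
  twist:
    - [0,0,0]
    - [0,0,0]
    - [0,0,0]
    - [0,0,0]
    - [0,0,0]
  grip: [0,0,0.6,0.6,0.6]

```text
time: 41.85
ee_pos: [0.6491, -0.1649, 0.2041]
tcp_rot: [-180.0, -0.0, 91.3]
wrist_force: [-0.4, -0.0, -0.0]
opening: 0.0512
grasp_force: 0.0
```

>>> move_arm:
  offset:
    - [0,0,-2]
    - [0,0,-4]
    - [0,0,-4]
    - [0,-3,0]
    - [0,-4,0]
  twist:
    - [0,0,0]
    - [0,0,0]
    - [0,0,0]
    - [0,0,0]
    - [0,0,0]
  grip: [0.6,0.6,0.6,0.6,0.6]

```text
time: 42.35
ee_pos: [0.5808, -0.1668, 0.3046]
tcp_rot: [179.9, 0.0, 91.3]
wrist_force: [-0.4, -0.5, 1.6]
opening: 0.0509
grasp_force: 0.0
```

>>> move_arm:
  offset:
    - [4.1,-0.8,0]
    - [4.1,-0.8,0]
    - [4.1,-0.8,0]
    - [4.1,-0.8,0]
    - [4.1,-0.8,0]
  twist:
    - [0,0,0]
    - [0,0,0]
    - [0,0,0]
    - [0,0,0]
    - [0,0,0]
  grip: [0.6,0.6,0.6,0.6,0.6]

```text
time: 42.85
ee_pos: [0.5338, 0.039, 0.3044]
tcp_rot: [180.0, -0.0, 91.3]
wrist_force: [1.4, 0.3, 0.2]
opening: 0.0513
grasp_force: 0.0
```

>>> move_arm:
  offset:
    - [4.1,-0.8,0]
    - [4.1,-0.8,0]
    - [4.1,0.7,0]
    - [4.1,0.7,0]
    - [4.1,0.7,0]
  twist:
    - [0,0,0]
    - [0,0,0]
    - [0,0,0]
    - [0,0,0]
    - [0,0,0]
  grip: [0.6,0.6,0.6,0.6,0.6]

```text
time: 43.35
ee_pos: [0.5347, 0.2444, 0.3045]
tcp_rot: [180.0, -0.0, 91.3]
wrist_force: [1.2, -0.5, -1.0]
opening: 0.0512
grasp_force: 0.0
```

>>> move_arm:
  offset:
    - [4.1,0.7,0]
    - [4.1,0.7,0]
    - [4.1,0.7,0]
    - [3,0.7,0]
    - [0,0,0]
  twist:
    - [0,0,0]
    - [0,0,0]
    - [0,0,0]
    - [0,0,0]
    - [0,0,0]
  grip: [0.6,0.6,0.6,0.6,0.6]

```text
time: 43.85
ee_pos: [0.5593, 0.4, 0.3013]
tcp_rot: [-179.8, 0.1, 91.5]
wrist_force: [-0.1, -0.3, 0.3]
opening: 0.051
grasp_force: 0.0
```

>>> move_arm:
  offset:
    - [0,0,0]
    - [0,0,0]
    - [0,0,0]
    - [0,0,0]
    - [0,0,0]
  twist:
    - [0,0,-0.141]
    - [0,0,-0.141]
    - [0,0,-0.141]
    - [0,0,-0.141]
    - [0,0,-0.141]
  grip: [0.6,0.6,0.6,0.6,0.6]

```text
time: 44.35
ee_pos: [0.5594, 0.3956, 0.3045]
tcp_rot: [180.0, 0.0, 132.0]
wrist_force: [-0.2, -1.0, 0.6]
opening: 0.0512
grasp_force: 0.0
```

>>> move_arm:
  offset:
    - [0,0,0]
    - [0,0,0]
    - [0,0,0]
    - [0,0,0]
    - [0,0,0]
  twist:
    - [0,0,-0.141]
    - [0,0,-0.141]
    - [0,0,-0.141]
    - [0,0,-0.141]
    - [0,0,-0.141]
  grip: [0.6,0.6,0.6,0.6,0.6]

```text
time: 44.85
ee_pos: [0.5595, 0.3956, 0.3045]
tcp_rot: [-180.0, 0.0, 172.4]
wrist_force: [-0.0, -0.0, -0.0]
opening: 0.0513
grasp_force: 0.0
```

```bash
python3 m.py; python3 k.py | egrep 'wpink'
```

```text
44.85 [0.5595 0.3956 0.3045] [-179.9994    0.0119  172.3828]
red cap 146 [ 0.6547 -0.0746  0.2085] [[0.641, -0.087, 0.187], [0.663, -0.063, 0.218]]
blue cap 125 [ 0.6541 -0.1647  0.2102] [[0.64, -0.177, 0.191], [0.662, -0.154, 0.218]]
head 101 [ 0.64   -0.0152  0.2091] [[0.586, -0.164, 0.192], [0.709, -0.001, 0.223]]
mag 318 [0.6447 0.0284 0.228 ] [[0.62, 0.005, 0.225], [0.666, 0.052, 0.231]]
yel 345 [0.6431 0.0944 0.2281] [[0.618, 0.071, 0.225], [0.666, 0.118, 0.231]]
handle 96 [0.6475 0.0619 0.2577] [[0.618, 0.057, 0.254], [0.673, 0.067, 0.26]]
white 0
pink 227 [0.5487 0.4089 0.1646] [[0.518, 0.396, 0.159], [0.578, 0.422, 0.168]]
wpink 2136 [0.5472 0.4107] [26.0553 63.7764] 81.89735412597656 z [0.16   0.164  0.1656]
wpink all 2147 [0.5472 0.4107] [26.057  63.7761] 81.89196014404297 z [0.1597 0.164  0.1656]
```

>>> move_arm:
  offset:
    - [0.3,1.3,3]
    - [0,0,4]
    - [0,0,4]
    - [0,0,3.2]
    - [0,0,0.8]
  twist:
    - [0,0,0]
    - [0,0,0]
    - [0,0,0]
    - [0,0,0]
    - [0,0,0]
  grip: [0.6,0.6,0.6,0.6,0.6]

```text
time: 45.55
ee_pos: [0.5568, 0.4084, 0.1499]
tcp_rot: [-179.8, -0.2, 171.9]
wrist_force: [-0.4, 0.1, -0.7]
opening: 0.0514
grasp_force: 0.0
```

>>> move_arm:
  offset:
    - [0,0,0]
    - [0,0,0]
    - [0,0,0]
    - [0,0,0]
    - [0,0,0]
  twist:
    - [0,0,0]
    - [0,0,0]
    - [0,0,0]
    - [0,0,0]
    - [0,0,0]
  grip: [0.6,0,0,0,0]
  force: 60

```text
time: 46.05
ee_pos: [0.5591, 0.4099, 0.157]
tcp_rot: [179.9, 0.2, 172.0]
wrist_force: [-0.2, -0.8, 7.3]
opening: 0.0249
grasp_force: 60.4
```

>>> move_arm:
  offset:
    - [0,0,0]
    - [0,0,-1]
    - [0,0,-3]
    - [0,0,-4]
    - [0,0,-4]
  twist:
    - [0,0,0]
    - [0,0,0]
    - [0,0,0]
    - [0,0,0]
    - [0,0,0]
  grip: [0,0,0,0,0]

```text
time: 46.55
ee_pos: [0.5578, 0.4093, 0.276]
tcp_rot: [-180.0, -0.0, 172.1]
wrist_force: [0.9, 1.1, -1.6]
opening: 0.0251
grasp_force: 59.8
```

>>> move_arm:
  offset:
    - [0,0,-2]
    - [0,0,0]
  twist:
    - [0,0,0]
    - [0,0,0]
  grip: [0,0]

```text
time: 46.75
ee_pos: [0.5587, 0.41, 0.2985]
tcp_rot: [179.8, 0.2, 172.1]
wrist_force: [0.7, 0.1, -2.7]
opening: 0.0251
grasp_force: 59.8
```

>>> move_arm:
  offset:
    - [0.1,-3.7,0]
    - [0.1,-4.2,0]
    - [0.1,-4.2,0]
    - [0.1,-4.2,0]
    - [0.1,-4.2,0]
  twist:
    - [0,0,0]
    - [0,0,0]
    - [0,0,0]
    - [0,0,0]
    - [0,0,0]
  grip: [0,0,0,0,0]

```text
time: 47.25
ee_pos: [0.524, 0.2056, 0.2925]
tcp_rot: [-179.9, -0.1, 172.1]
wrist_force: [1.6, -0.5, -2.1]
opening: 0.0249
grasp_force: 60.9
```

>>> move_arm:
  offset:
    - [0.1,-4.2,0]
    - [0.1,-4.2,0]
    - [0.1,-4.2,0]
    - [0.1,-4.2,0]
    - [0.1,-4.2,0]
  twist:
    - [0,0,0]
    - [0,0,0]
    - [0,0,0]
    - [0,0,0]
    - [0,0,0]
  grip: [0,0,0,0,0]

```text
time: 47.75
ee_pos: [0.4901, -0.0016, 0.2927]
tcp_rot: [-180.0, -0.1, 172.1]
wrist_force: [1.2, 0.6, -3.5]
opening: 0.0253
grasp_force: 60.9
```

>>> move_arm:
  offset:
    - [0.1,-4.2,0]
    - [0.2,-4.2,0]
    - [0.2,-3.8,0]
    - [0,0,0]
    - [0,0,0]
  twist:
    - [0,0,0]
    - [0,0,0]
    - [0,0,0]
    - [0,0,0]
    - [0,0,0]
  grip: [0,0,0,0,0]

```text
time: 48.25
ee_pos: [0.4688, -0.1208, 0.293]
tcp_rot: [180.0, -0.1, 171.9]
wrist_force: [0.7, -0.3, -3.1]
opening: 0.0252
grasp_force: 61.3
```

>>> move_arm:
  offset:
    - [-3.2,0.4,0]
    - [-3.2,0.5,0]
    - [-3.2,0.4,0]
    - [0,0,0]
    - [0,0,0]
  twist:
    - [0,0,0]
    - [0,0,0]
    - [0,0,0]
    - [0,0,0]
    - [0,0,0]
  grip: [0,0,0,0,0]

```text
time: 48.75
ee_pos: [0.5666, -0.1192, 0.2926]
tcp_rot: [180.0, -0.2, 172.2]
wrist_force: [-0.4, 0.0, -3.6]
opening: 0.025
grasp_force: 61.2
```

>>> move_arm:
  offset:
    - [0,0,2]
    - [0,0,3]
    - [0,0,2]
    - [0,0,1.2]
    - [0,0,0]
  twist:
    - [0,0,0]
    - [0,0,0]
    - [0,0,0]
    - [0,0,0]
    - [0,0,0]
  grip: [0,0,0,0,0]

```text
time: 49.25
ee_pos: [0.5651, -0.12, 0.2111]
tcp_rot: [180.0, -0.1, 172.1]
wrist_force: [0.0, -0.5, -3.7]
opening: 0.0251
grasp_force: 61.2
```

>>> move_arm:
  offset:
    - [0,0,0.2]
    - [0,0,0]
    - [0,0,0]
  twist:
    - [0,0,0]
    - [0,0,0]
    - [0,0,0]
  grip: [0,0,0]

```text
time: 49.55
ee_pos: [0.5665, -0.1207, 0.2114]
tcp_rot: [-180.0, 0.1, 172.1]
wrist_force: [-0.0, -0.2, -3.0]
opening: 0.0253
grasp_force: 61.2
```

>>> move_arm:
  offset:
    - [0,0,0.3]
    - [0,0,0]
    - [0,0,0]
  twist:
    - [0,0,0]
    - [0,0,0]
    - [0,0,0]
  grip: [0,0,0]

```text
time: 49.85
ee_pos: [0.5662, -0.1206, 0.2072]
tcp_rot: [180.0, -0.0, 172.1]
wrist_force: [0.0, -0.3, -3.0]
opening: 0.0249
grasp_force: 61.2
```

>>> move_arm:
  offset:
    - [0,0,0.15]
    - [0,0,0]
    - [0,0,0]
  twist:
    - [0,0,0]
    - [0,0,0]
    - [0,0,0]
  grip: [0,0,0]

```text
time: 50.15
ee_pos: [0.5663, -0.1207, 0.207]
tcp_rot: [-180.0, 0.1, 172.1]
wrist_force: [-2.6, 0.5, 6.0]
opening: 0.0252
grasp_force: 62.3
```

Touching down. Release, rise and withdraw.

>>> move_arm:
  offset:
    - [0,0,-0.1]
    - [0,0,0]
    - [0,0,0]
    - [0,0,0]
    - [0,0,-1]
  twist:
    - [0,0,0]
    - [0,0,0]
    - [0,0,0]
    - [0,0,0]
    - [0,0,0]
  grip: [0,0.6,0.6,0.6,0.6]

```text
time: 50.65
ee_pos: [0.5658, -0.1205, 0.2159]
tcp_rot: [180.0, -0.1, 172.1]
wrist_force: [-0.4, 0.0, 0.2]
opening: 0.0514
grasp_force: 0.0
```

>>> move_arm:
  offset:
    - [0,0,-3]
    - [0,0,-4]
    - [0,0,-4]
    - [0,0,-2]
    - [0,0,0]
  twist:
    - [0,0,0]
    - [0,0,0]
    - [0,0,0]
    - [0,0,0]
    - [0,0,0]
  grip: [0.6,0.6,0.6,0.6,0.6]

```text
time: 51.15
ee_pos: [0.5667, -0.1207, 0.3509]
tcp_rot: [-180.0, 0.3, 172.1]
wrist_force: [0.8, -0.2, 0.6]
opening: 0.0515
grasp_force: 0.0
```

>>> move_arm:
  offset:
    - [4,0,0]
    - [4,0,0]
    - [4,0,0]
    - [0,0,0]
    - [0,0,0]
  twist:
    - [0,0,0]
    - [0,0,0]
    - [0,0,0]
    - [0,0,0]
    - [0,0,0]
  grip: [0.6,0.6,0.6,0.6,0.6]

```text
time: 51.65
ee_pos: [0.4468, -0.104, 0.3471]
tcp_rot: [-180.0, 0.1, 172.1]
wrist_force: [0.2, -0.1, -0.1]
opening: 0.0513
grasp_force: 0.0
```

```bash
python3 m.py; python3 - <<'E'
from h import *
p=cam('scene'); save(p,'fin.png',(170,150,460,340),2.7)
print(bot.get_obs()['grasp_force'],bot.get_obs()['qd'])
E
```

```text
51.65 [ 0.4468 -0.104   0.3471] [-179.9934    0.0736  172.0665]
red cap 151 [ 0.6547 -0.075   0.2083] [[0.64, -0.088, 0.187], [0.662, -0.063, 0.219]]
blue cap 136 [ 0.6536 -0.1643  0.2105] [[0.639, -0.178, 0.192], [0.662, -0.152, 0.219]]
head 359 [ 0.5809 -0.088   0.2098] [[0.525, -0.132, 0.192], [0.708, -0.003, 0.217]]
mag 320 [0.6452 0.0285 0.2281] [[0.62, 0.005, 0.226], [0.667, 0.052, 0.231]]
yel 345 [0.643  0.0946 0.228 ] [[0.617, 0.071, 0.225], [0.666, 0.118, 0.231]]
handle 96 [0.6477 0.0619 0.258 ] [[0.618, 0.057, 0.254], [0.673, 0.067, 0.261]]
white 0
pink 0
0.0 [ 0.00992129  1.19055194  0.69811227  0.04586385  0.04954722 -0.04976093]
```

View pics/fin.png

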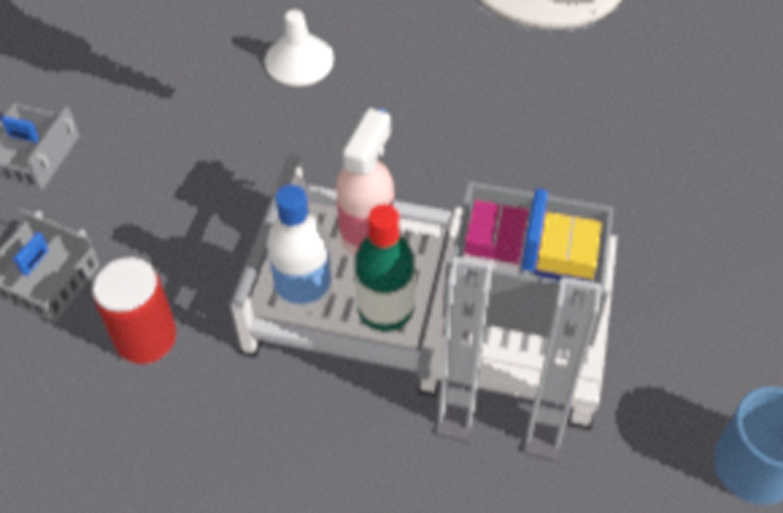

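The final picture shows the white (290,245), pink (365,190) and green (385,270) bottles upright on the shelf. Both cartons are in the hung basket (497,232 and 570,245), and the tin, funnel and mug stand where they were. I'm handing the job in.

```bash
python3 -c "
from workcell import bot
print(bot.job_done())"
```

```text
the job is handed in; nothing more can be done
None
```

The job is handed in, no verdict returned: my last camera check showed the rack pulled out to its stop, the basket hung in the top slots, the three bottles upright on the shelf, both cartons in the basket, and the mug, funnel and tin left alone; the lock button showed red at its hole, but I didn't measure its height.

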